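Shut and arm the interlocked sherd analyser with its key

ROBOT

A 6-joint arm with a two-finger parallel gripper is mounted at the origin on a cart in front of the work surface, level with it; the furniture and walls round the work are solid. World frame = base frame: x ahead of the robot, y to its left, z up, the work surface at z = 0. Lengths are in m, angles in degrees, forces in N, time in s.
With the tool pointing down it reaches from about 0.4 to 0.825 m from the base axis. Payload 7 kg.
Tool frame: the origin (TCP) lies midway between the tips of the shut fingers; the grasp point (between the pads) lies 19 mm behind it; z points along the fingers, y is the direction in which the jaws open and shut (so a half turn about z gives the same grasp; the last joint's range is limited). The gripper opens to 88 mm and grips with 3 to 60 N. Pads are 19 mm wide; open, the fingers measure 130 mm over their backs; the gripper's body (78 mm by 193 mm) begins 47 mm behind the grasp point.
Start: joints at [-55.113, 20.546, 0.682, 0, -70.136, -16.507], TCP at [0.213, -0.641, 0.227] pointing down, gripper open.
Joint ranges: [-176.03, 176.03], [-82.01, 121.73], [-58.28, 71.71], [-173.87, 95.51], [-174.79, -0.11], [-173.66, 173.66]. Speed limits (degrees/s): [136.94, 136.94, 172.46, 180, 180, 180].

INTERFACE

Orientations are given as [roll, pitch, yaw] about the fixed x, y, z axes, in that order (R = Rz(yaw) Ry(pitch) Rx(roll)).
In Python, from plant import r gives the robot as it stands.
- The arm moves only by the tool carry_out, never from a script. Its argument "motion" is one flat list of numbers, 7 for each row, row after row: the turn, a rotation vector about the tool's x, y, z in degrees, then the shift along the tool's x, y, z in cm, then the finger opening in cm, from 0 to 8.76. A call has 1 to 20 rows; each row shifts and turns the commanded pose from where the row before left it, along the tool's axes as they then stand; what a row does not reach is not made up. A row lasts 1/12 s, in which the tool goes at most 41.7 mm and 7.16 degrees, less where a joint would pass 70% of its speed; a pose out of reach is approached as far as the arm can. A call is refused whole if a number of a shift passes 4.17 or a number of a turn 7.16, either way. A call with a gripper value outside its range is refused whole. The fingers move at their own pace and stop on an object; "grip_force" is the grip in N (left out, the last holds). Time passes only in rows, so rows that do not move let the fingers close. It gives the time, the measured TCP pose, the force and the opening at its end, in the units of the state.
- r.get_state(): the state, without advancing time (a new reading comes with each control period).
- r.capture(name): name is "scene" or "side" or "wrist"; returns a dict with "pixels" (420x560x3 uint8, red, green, blue), "K" (3x3 intrinsics, pixels), "R" (3x3) and "t" (3): a world point X has camera coordinates R X + t. Camera axes: x right, y down, z forward; pixel columns grow to the right and rows downward; lengths in m; the calibration is good to about 2 mm. A picture is of the moment at which its call begins. There is no depth.
- r.close_job(): hands the job in, once; it reports no verdict.
The state is a dict: "time_s": time; "joints": joint angles; "qd": joint speeds; "joint_torque": joint torques, N m; "tcp_pos": TCP position; "eef_rot": TCP orientation; "contact_force": force on the tool from outside, world axes, zero at the start; "moment": the same for the moment, N m; "gripper_width": finger opening in m.
Only numpy, scipy, OpenCV 4.12 (cv2) and the standard library are available. Lean on these libraries where they do the work, as an engineer would, in place of code of your own. Each camera call takes 0.05 s, during which the arm holds its last target. There are 200 camera calls.

TASK

The grey sherd is ready on the stage of the bench X-ray analyser. Shut the analyser's lid, then take the yellow-headed key from the wooden key dock, push it fully home into the key switch on the sloping console and only then turn it clockwise to its stop, so that the interlock bolt locks the lid; leave the key in the switch. Leave the blue key standing in the dock and do not push the sherd or the things lying around out of place.

Things in the scene. Friction and masses are not known exactly. Their poses are not given: they have to be found in the camera images.
- analyser: White fixed analyser 220 x 220 mm; origin at the centre of its underside, x to its back, y to the operator's left, z up. Its black console slopes at 35 deg from z 30 mm (x -110) to z 90 mm (x -24); behind it the deck, z 90 mm, with the sherd's stage under the lid. Key switch at y +52 mm, red stop button at y -80 mm, 23 mm proud. The key drives a bolt at the deck's left edge into the lid's side.
- lid (a joint): Hinge of the grey lid, rad: 0 = shut, 0.7 to 1.05 at the start. Hinge line along the analyser's y at its back (x +100, z 92 mm); the front edge lifts. It stays where left; 0.3 N m to move. The lid is a hollow hood, 120 mm forward of the hinge, 168 mm wide, 34 mm high, with a black lip 70 mm wide and 9 mm thick at mid front, standing out 20 mm, its top 2 mm under the lid's top.
- lid_hinge (a point): Point on the lid's hinge line at mid width. Turns with the lid: x runs along the lid away from its front (horizontal when shut), y along the hinge line, z to the lid's outside.
- lid_front (a point): Middle of the lid's front lip where it meets the hood, at the height of the lid's top (126 mm before the hinge, 34 mm above it when shut); axes as lid_hinge.
- lock (a joint): Turn of the key cylinder, rad: 0 = off, as at the start, grows clockwise as seen by the operator looking onto the console, stop at 1.047 (60 deg). Stays where it is left, about 0.06 N m to turn.
- lock_mouth (a point): Centre of the key slot's mouth on the face of the brass and steel key cylinder (31 mm wide, 8 mm proud of the console). z points out, square to the console (35 deg from vertical, towards the operator): the key goes in along -z. x is the long side of the slot (straight up the slope when off), y the short side. Slot 16 x 8 mm, 20 mm deep, sharp edged. Turns with the cylinder.
- key_yellow: Loose key, yellow head, 54 mm long, 50 g, head up in the dock. Origin at the blade's tip, z to the head, x along the width, y the thickness. Blade 14 (x) x 6 (y) mm to z 18, tip tapered to 10 x 3 mm over 4 mm; collar 18 x 10 mm, z 18 to 24, meets the cylinder's face when home; flat head 28 x 10 mm, z 23 to 54, to be gripped across y. Fits the slot either way round.
- key_yellow_tip (a point): The tip of the yellow key's blade (same as its origin and axes).
- key_blue: The other key, for another lock: same shape, blue head. It stays in the dock.
- dock: Fixed wooden block 140 x 56 mm, 32 mm high, on a thin mat; origin at the centre of its underside. Two slots in a row along its x axis, at x -30 and +30 mm, 16 (x) x 8 (y) mm, 20 mm deep, hold the keys upright with their collars on its top; heads from 5 to 36 mm above it.
- sample: Grey sherd 40 x 45 x 10 mm lying on the stage under the lid; it stays there.
- petri: Clear petri dish with small finds, 66 mm across, 13 mm high; bystander.
- vial_red: Glass vial with a red cap, 29 mm across, 72 mm high, standing; bystander.
- concretion: Brown lump 38 x 41 x 23 mm; bystander.
- marker: Red and white marker pen, 17 x 135 x 16 mm; bystander.
- brush: Wooden brush, 12 x 199 x 12 mm; bystander.

How it is judged (in metres and radians):
On the way, in this order (a step that is already met when the one before it is completed fails the run):
1. the lid is shut, before the key goes in (value of joint lid below 0.05 rad), for 0.2 s.
2. the yellow key is fully home in the key switch, lid shut, switch still off (z of key_yellow_tip in the frame of lock_mouth below -0.0145 m and x of key_yellow_tip in the frame of lock_mouth between -0.0045 and 0.0045 m and y of key_yellow_tip in the frame of lock_mouth between -0.0045 and 0.0045 m and value of joint lid below 0.05 rad and value of joint lock below 0.3 rad), for 0.2 s.
At the end, for the whole second after the job is handed in: The lid is shut (within 0.05 rad), the yellow key is in the slot, its tip at least 14.5 mm deep, and at rest, the key switch is turned clockwise to its stop (at least 0.93 of 1.047 rad), and the blue key still stands in the dock, within 10 mm of where it stood (z of key_yellow_tip in the frame of lock_mouth below -0.0145 m and x of key_yellow_tip in the frame of lock_mouth between -0.0045 and 0.0045 m and y of key_yellow_tip in the frame of lock_mouth between -0.0045 and 0.0045 m and value of joint lid below 0.05 rad and value of joint lock above 0.93 rad and linear speed of key_yellow below 0.02 m/s and distance of key_blue from where it was at the start of the episode below 0.01 m and angle between key_blue's own z axis and vertical below 0.25 rad); the robot touches nothing.
It fails at once if the blue key is pulled out of the dock or knocked over (moved more than 15 mm) (distance of key_blue from where it was at the start of the episode above 0.015 m).
It fails at once if the sherd on the stage is shifted more than 15 mm (distance of sample from where it was at the start of the episode above 0.015 m).
It fails at once if one of the things lying around (petri dish, vial, concretion, marker, brush) is pushed more than 30 mm out of place (distance of any of petri, vial_red, concretion, marker, brush from where it was at the start of the episode above 0.03 m).
It also fails if it takes over 72 s, if anything falls off the work surface, if the arm or the gripper's body presses on something with over 40 N, if the wrist force passes 120 N, or if a joint passes its speed limit or range.

## Working session

There is one attempt and no reset: what is moved stays moved. The work goes in short steps, Python scripts to look and compute and a tool call to move; the robot and the scene stay as the last step left them, time stands still between calls to the robot, and variables do not carry over. Pictures are saved under pics/ and viewed, about 8 in all and at most 12, crops included, and the job is handed in when it is done.

Besides the shell and the picture viewer there is one more tool, called after ">>>" in YAML: its name, and indented under it one key for each argument. carry_out: Moves the arm, as the interface text tells. Its arguments: {"type":"object","properties":{"motion":{"type":"array"},"grip_force":{"type":"number"}},"required":["motion"]}

```bash
mkdir -p pics; ls; python3 - <<'E'
from plant import r
import cv2,json
s=r.get_state();print(s)
for n in("scene","side"):
    c=r.capture(n);cv2.imwrite(f"pics/{n}0.png",c["pixels"][:,:,::-1]);print(n,c["K"],c["R"],c["t"])
E
```

```text
pics
{'time_s': 0.0, 'joints': array([-5.51148352e+01,  2.05933581e+01,  6.33990116e-01, -1.93714098e-02,
       -7.01366082e+01, -1.65065591e+01]), 'qd': array([-0.07099471,  0.00170579, -0.01682697, -0.02804655, -0.06653544,
       -0.14019109]), 'joint_torque': array([ 7.12865040e-04, -5.82715380e+01,  2.93082529e+01,  6.99788824e+00,
        6.97790732e-03, -1.24563471e-04]), 'tcp_pos': array([ 0.2126351 , -0.640117  ,  0.22560499]), 'eef_rot': array([ 1.79902805e+02, -9.81205928e-03, -1.61627983e+02]), 'contact_force': array([ 0.05065817, -0.57320577,  0.72021084]), 'moment': array([0.02776976, 0.0343966 , 0.00463655]), 'gripper_width': 0.08765684177030847}
scene [[486.66497569   0.         272.51113994]
 [  0.         486.66497569 207.04691928]
 [  0.           0.           1.        ]] [[-0.59853548 -0.80102216  0.01089878]
 [-0.47210319  0.34170579 -0.81262275]
 [ 0.64720465 -0.49152889 -0.58268816]] [0.19798435 0.40440405 1.02656489]
side [[504.96161806   0.         286.97461831]
 [  0.         504.96161806 214.33128582]
 [  0.           0.           1.        ]] [[ 0.89504666 -0.44582197  0.0115864 ]
 [-0.20599658 -0.43632877 -0.87588961]
 [ 0.39554631  0.78157531 -0.48237241]] [-0.58591008  0.13301397  1.31798414]
```

View pics/scene0.png

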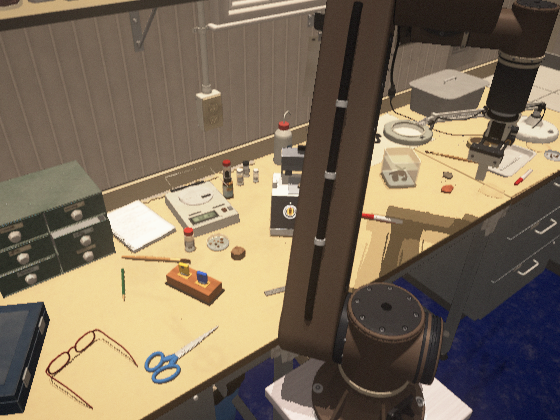

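View pics/side0.png

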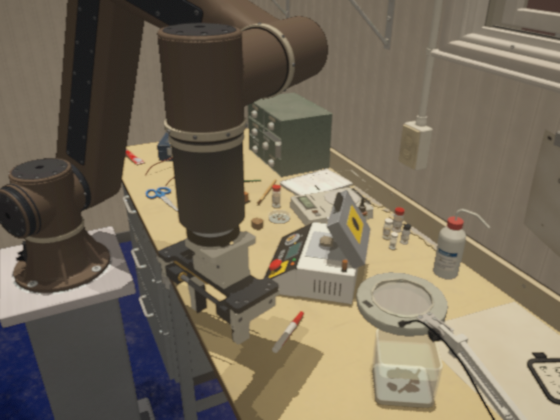

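Scene view: the dock is at (193,282) with the yellow key at (184,267) and the blue key at (202,277). The analyser is at about (290,205), partly behind the arm. Side view: the analyser is at (315,260) with its lid open, and the dock is hidden by the arm.

```bash
cat > h.py <<'E'
import numpy as np, cv2
from plant import r
from scipy.spatial.transform import Rotation as Ro
def ray(c,u,v):
    d=c["R"].T@np.linalg.solve(c["K"],[u,v,1.]); return -c["R"].T@c["t"], d/np.linalg.norm(d)
def onz(c,u,v,z):
    o,d=ray(c,u,v); return o+d*(z-o[2])/d[2]
def tri(*rays):
    A=sum(np.eye(3)-np.outer(d,d) for o,d in rays); b=sum((np.eye(3)-np.outer(d,d))@o for o,d in rays)
    p=np.linalg.solve(A,b); return p,[np.linalg.norm(np.cross(p-o,d)) for o,d in rays]
def proj(c,X):
    q=c["K"]@(c["R"]@np.asarray(X)+c["t"]); return q[:2]/q[2]
def shot(n,f,box=None,s=1):
    c=r.capture(n); im=c["pixels"][:,:,::-1]; cv2.imwrite(f"pics/{f}_full.png",im)
    if box: x,y,X,Y=box; im=im[y:Y,x:X]
    cv2.imwrite(f"pics/{f}.png",cv2.resize(im,None,fx=s,fy=s,interpolation=cv2.INTER_CUBIC)); 
    np.savez(f"pics/{f}.npz",K=c["K"],R=c["R"],t=c["t"],pixels=c["pixels"]); return c
def load(f): return dict(np.load(f"pics/{f}.npz"))
def st():
    s=r.get_state(); print({k:np.round(s[k],4) for k in("time_s","joints","tcp_pos","eef_rot","contact_force","gripper_width")}); return s
E
python3 - <<'E'
from h import *
c=r.capture("scene");d=r.capture("side")
print("cam",-c["R"].T@c["t"],-d["R"].T@d["t"])
print("dock",onz(c,193,278,.032),"yel",onz(c,184,267,.05),"blue",onz(c,202,277,.05))
for p in((272,233),(272,180)):print(onz(c,*p,0))
for u,v,z in((270,291,0),(347,299,0),(305,228,.09),(275,266,.05)):print("side",onz(d,u,v,z))
s=r.get_state();print(s["time_s"])
E
```

```text
cam [-0.35497647  0.52498895  0.92463734] [ 0.03049352 -1.23327763  0.75905333]
dock [0.50365211 0.13026826 0.032     ] yel [0.53642369 0.13702337 0.05      ] blue [0.47598465 0.11783864 0.05      ]
[ 0.56467057 -0.17282888  0.        ]
[ 0.80451742 -0.35172712  0.        ]
side [ 0.44245048 -0.33299652  0.        ]
side [ 0.59556111 -0.44090491  0.        ]
side [ 0.58873947 -0.23585282  0.09      ]
side [ 0.46816858 -0.30710925  0.05      ]
0.2
```

>>> carry_out:
  motion: [0,0,0,-2.4,2.5,-1.1,8,0,0,0,-2.4,2.5,-1.1,8,0,0,0,-2.4,2.5,-1.1,8,0,0,0,-2.4,2.5,-1.1,8,0,0,0,-2.4,2.5,-1.1,8,0,0,0,-2.4,2.5,-1.1,8,0,0,0,-2.4,2.5,-1.1,8,0,0,0,-2.4,2.5,-1.1,8,0,0,0,-2.4,2.5,-1.1,8,0,0,0,-2.4,2.5,-1.1,8,0,0,0,-2.4,2.5,-1.1,8,0,0,0,-2.4,2.5,-1.1,8,0,0,0,-2.4,2.5,-1.1,8,0,0,0,-2.4,2.5,-1.1,8,0,0,-7,0,0,0,8,0,0,-7,0,0,0,8,0,0,-7,0,0,0,8,0,0,-7,0,0,0,8,0,0,-7,0,0,0,8,0,0,-7,0,0,0,8]

```text
time_s: 1.87
tcp_pos: [0.4212, -0.2023, 0.3805]
eef_rot: [180.0, 0.0, -119.3]
contact_force: [-0.3, -0.6, 0.2]
gripper_width: 0.0799
```

>>> carry_out:
  motion: [0,0,-7,0,0,0,8,0,0,-7,0,0,0,8,0,0,-7,0,0,0,8,0,0,-7,0,0,0,8,0,0,-7,0,0,0,8,0,0,-7,0,0,0,8,0,0,-7,0,0,0,8,0,0,-7,0,0,0,8,0,0,-7,0,0,0,8,0,0,-7,0,0,0,8,0,0,-7,0,0,0,8,0,0,-7,0,0,0,8]

```text
time_s: 2.87
tcp_pos: [0.4211, -0.2024, 0.3805]
eef_rot: [-180.0, 0.0, -35.3]
contact_force: [-0.2, -0.0, 0.3]
gripper_width: 0.0802
```

```bash
python3 - <<'E'
from h import *
st(); a=shot("wrist","w1"); b=shot("side","s1"); 
print(a["R"],-a["R"].T@a["t"],a["K"])
im=np.hstack([cv2.resize(a["pixels"],(800,600))]);cv2.imwrite("pics/w1v.png",im[:,:,::-1])
E
```

```text
{'time_s': np.float64(2.8667), 'joints': array([-1.44230e+00, -3.39870e+00, -8.44560e+00, -7.10000e-03,
       -8.49572e+01,  5.61663e+01]), 'tcp_pos': array([ 0.4211, -0.2024,  0.3805]), 'eef_rot': array([-1.799964e+02,  7.300000e-03, -3.527670e+01]), 'contact_force': array([-0.1606, -0.046 ,  0.2711]), 'gripper_width': np.float64(0.0802)}
[[-5.77545312e-01 -8.16358577e-01  2.95695349e-04]
 [-7.76724098e-01  5.49616714e-01  3.07605499e-01]
 [-2.51278906e-01  1.77426440e-01 -9.51513936e-01]] [ 0.48909281 -0.24934725  0.53721407] [[331.65812913   0.         278.38674563]
 [  0.         331.65812913 207.74377828]
 [  0.           0.           1.        ]]
```

View pics/w1v.png

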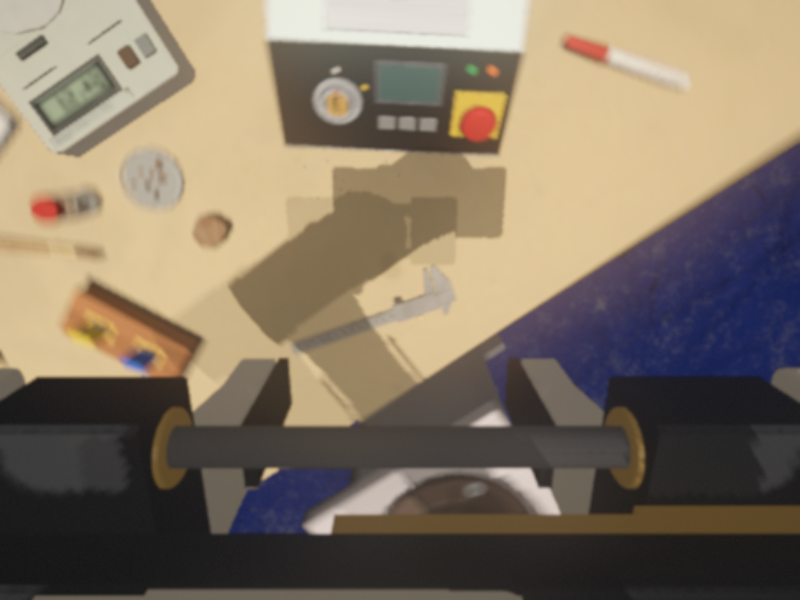

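Wrist view (800 px wide): switch at (337,101), red button at (478,124), console's lower corners at (287,143) and (500,152). The dock is at about (132,335), with the yellow head at (83,335) and the blue at (138,357). The marker is at upper right, and the petri dish, vial, concretion and brush are on the left.

```bash
python3 - <<'E'
from h import *
a=load("w1");s=load("s1");k=1/1.4286
P=lambda u,v,z:onz(a,u*k,v*k,z)
fl,fr=P(287,143,.03),P(500,152,.03);tl,tr=P(268,42,.09),P(525,50,.09)
print("front",fl,fr,np.linalg.norm(fl-fr),"top",tl,tr,np.linalg.norm(tl-tr))
y1=fl-fr;y2=tl-tr
psi=[np.degrees(np.arctan2(-v[0],v[1])) for v in(y1,y2)];print("yaw",psi)
p=np.radians(np.mean(psi));X=np.array([np.cos(p),np.sin(p),0]);Y=np.array([-np.sin(p),np.cos(p),0])
o1=(fl+fr)/2+.11*X;o2=(tl+tr)/2+.024*X;print("origin",o1,o2)
O=(o1+o2)/2;O[2]=0
# lock: intersect ray with plane of mouth: y=52 plane check
n=np.array([-np.sin(np.radians(35))*X[0],-np.sin(np.radians(35))*X[1],np.cos(np.radians(35))])
pt=O-.11*X+np.array([0,0,.03])+n*.008
o,d=ray(a,337*k,101*k);L=o+d*(n@(pt-o))/(n@d);print("lock",L,"local",(L-O)@X,(L-O)@Y)
o,d=ray(a,478*k,124*k);B=o+d*(n@(pt+n*.015-o))/(n@d);print("button local",(B-O)@X,(B-O)@Y)
print("lock in side",proj(s,L),"lock nominal",)
h=O+.1*X+[0,0,.092]
for q in(.7,.85,1.05):
    e=h-X*(.126*np.cos(q))-X*(-.034*np.sin(q))+np.array([0,0,.126*np.sin(q)+.034*np.cos(q)])
    print(q,e,proj(s,e),[proj(s,e+Y*t)for t in(-.084,.084)])
g=cv2.cvtColor(s["pixels"],cv2.COLOR_RGB2BGR)[170:330,220:420];cv2.imwrite("pics/s1c.png",cv2.resize(g,None,fx=4,fy=3.75,interpolation=cv2.INTER_CUBIC))
E
```

```text
front [ 0.55458579 -0.15779713  0.03      ] [ 0.42183587 -0.33026152  0.03      ] 0.2176384776726546 top [ 0.61901036 -0.20716684  0.09      ] [ 0.48833277 -0.38136966  0.09      ] 0.21776881097903675
yaw [np.float64(-37.58633002260044), np.float64(-36.87526143848546)]
origin [ 0.57579336 -0.31058232  0.03      ] [ 0.57278048 -0.3087889   0.09      ]
lock [ 0.55153036 -0.22548407  0.06843052] local -0.06906310211309294 0.05327333380746785
button local -0.08475226367156874 -0.07653941332772288
lock in side [290.4201654  236.34587956] lock nominal
0.7 [ 0.59461665 -0.32513394  0.19917606] [326.24661734 205.06896234] [array([321.76141217, 222.18540026]), array([330.22276332, 189.89519587])]
0.85 [ 0.60803458 -0.33533008  0.20910076] [333.53237998 202.05122488] [array([329.48691318, 219.08672312]), array([337.11599924, 186.96057094])]
1.05 [ 0.62747216 -0.35010048  0.21821274] [344.10074979 199.60950879] [array([340.71139586, 216.61257535]), array([347.10062623, 184.56029889])]
```

View pics/s1c.png

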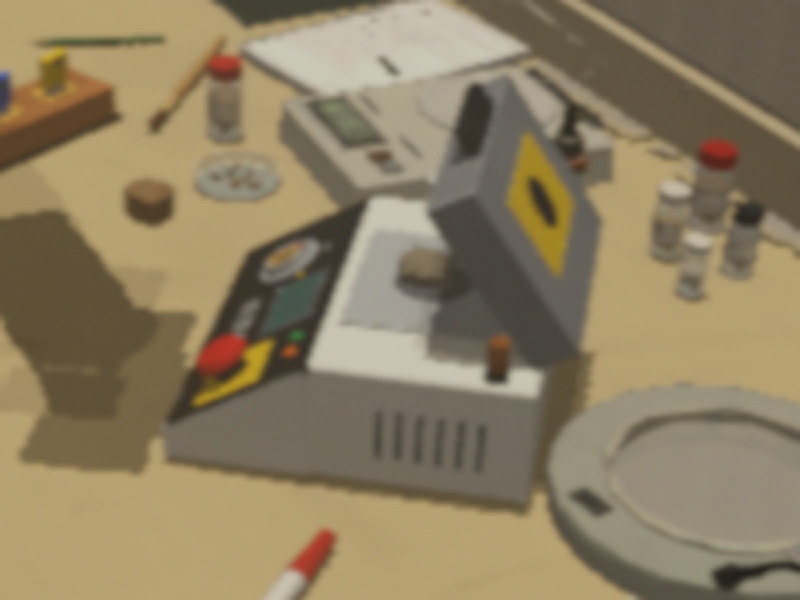

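>>> carry_out:
  motion: [0,0,1.95,0,0,0,0,0,0,0,3.7,-0.08,0.75,0,0,0,0,3.7,-0.08,0.75,0,0,0,0,3.7,-0.08,0.75,0,0,0,0,3.7,-0.08,0.75,0,0,0,0,3.7,-0.08,0.75,0,0,0,0,3.7,-0.08,0.75,0,0,0,0,3.7,-0.08,0.75,0,0,0,0,3.7,-0.08,0.75,0,0,0,0,0,0,3,0,0,0,0,0,0,3,0,0,0,0,0,0,3,0,0,0,0,0,0,3,0,0,0,0,0,0,0,0]
  grip_force: 10

```text
time_s: 4.13
tcp_pos: [0.6568, -0.3762, 0.1922]
eef_rot: [179.9, 0.7, -37.9]
contact_force: [-0.6, -0.3, -3.3]
gripper_width: 0.0005
```

>>> carry_out:
  motion: [0,0,0,-1.45,0,0.05,0,0,0,0,-1.45,0,0.05,0,0,0,0,-1,0,0.4,0,0,0,0,-1,0,0.4,0,0,0,0,-0.94,0,0.58,0,0,0,0,-0.94,0,0.58,0,0,0,0,-0.8,0,0.77,0,0,0,0,-0.8,0,0.77,0,0,0,0,-0.63,0,0.9,0,0,0,0,-0.63,0,0.9,0,0,0,0,-0.4,0,0.8,0,0,0,0,-0.4,0,0.8,0]

```text
time_s: 5.13
tcp_pos: [0.578, -0.3142, 0.132]
eef_rot: [-179.9, -0.1, -37.7]
contact_force: [1.2, 0.3, 1.1]
gripper_width: 0.0006
```

```bash
python3 - <<'E'
from h import *
st(); shot("side","s2",(220,130,420,330),3)
E
```

```text
{'time_s': np.float64(5.1333), 'joints': array([-1.15683e+01,  2.28451e+01, -8.79760e+00,  2.22000e-02,
       -5.82044e+01,  6.38995e+01]), 'tcp_pos': array([ 0.578 , -0.3142,  0.132 ]), 'eef_rot': array([-1.799497e+02, -1.457000e-01, -3.765720e+01]), 'contact_force': array([1.2004, 0.2783, 1.1392]), 'gripper_width': np.float64(0.0006)}
```

View pics/s2.png

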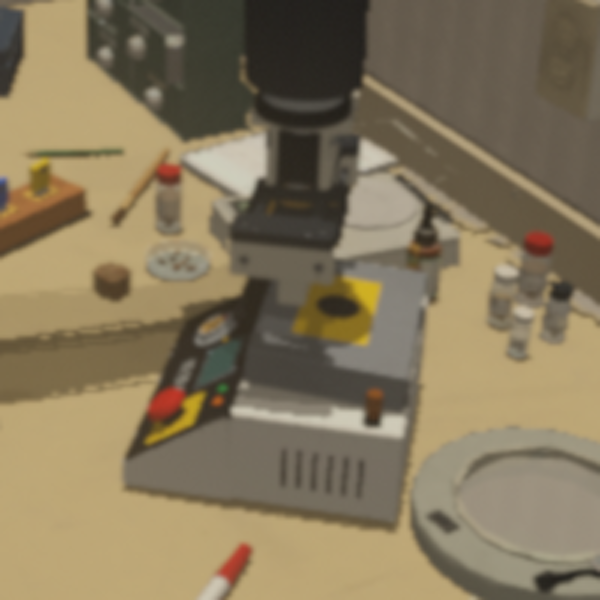

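The lid is nearly shut under the closed fingers, with a thin gap at its front right at about (240,405). I'll press the last few millimetres gently.

>>> carry_out:
  motion: [0,0,0,-0.1,0,0.3,0,0,0,0,0,0,0.3,0,0,0,0,0,0,0.2,0,0,0,0,0,0,0.1,0,0,0,0,0,0,0,0]

```text
time_s: 5.6
tcp_pos: [0.5764, -0.3137, 0.126]
eef_rot: [180.0, -0.1, -37.5]
contact_force: [-10.3, 9.5, 28.9]
gripper_width: 0.0006
```

>>> carry_out:
  motion: [0,0,0,0,0,-3.4,0,0,0,0,-0.6,-1.3,-3.4,0,0,0,0,-0.6,-1.4,-3.4,0,0,0,0,-0.6,-1.4,-3.4,0,0,0,0,-0.5,-1.4,-3.4,4,0,0,0,0,0,0,4,0,0,0,0,0,0,4]

```text
time_s: 6.18
tcp_pos: [0.5931, -0.2558, 0.2944]
eef_rot: [-179.9, -0.3, -37.5]
contact_force: [0.7, -0.2, -1.2]
gripper_width: 0.0149
```

```bash
python3 - <<'E'
from h import *
st(); shot("wrist","w2",None,1.4286)
E
```

```text
{'time_s': np.float64(6.1833), 'joints': array([-6.03620e+00,  1.57467e+01,  2.59940e+00,  2.99000e-02,
       -7.65590e+01,  5.84994e+01]), 'tcp_pos': array([ 0.5931, -0.2558,  0.2944]), 'eef_rot': array([-179.8714,   -0.2657,  -37.5302]), 'contact_force': array([ 0.7441, -0.2208, -1.241 ]), 'gripper_width': np.float64(0.0149)}
```

View pics/w2.png

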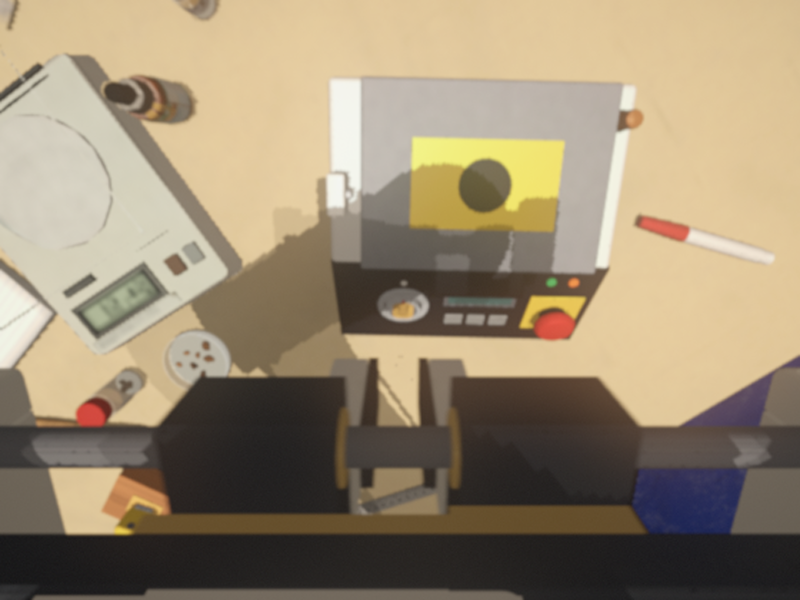

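The lid is shut flat. The switch is at (403,305), seen obliquely, and the sherd is hidden under the lid. Next I'll look at the dock.

>>> carry_out:
  motion: [0,0,0,-3.06,-1.83,0,5,0,0,0,-3.06,-1.83,0,5,0,0,0,-3.06,-1.83,0,5,0,0,0,-3.06,-1.83,0,5,0,0,0,-3.06,-1.83,0,5,0,0,0,-3.06,-1.83,0,5,0,0,0,-3.06,-1.83,0,5,0,0,0,-3.06,-1.83,0,5,0,0,0,-3.06,-1.83,0,5,0,0,0,-3.06,-1.83,0,5,0,0,0,-3.06,-1.83,0,5,0,0,-6.9,0,0,0,5,0,0,-6.9,0,0,0,5,0,0,-6.9,0,0,0,5,0,0,-6.9,0,0,0,5,0,0,-6.9,0,0,0,5,0,0,-6.9,0,0,0,5,0,0,-6.9,0,0,0,5,0,0,-6.9,0,0,0,5,0,0,0,0,0,0,5]

```text
time_s: 7.9
tcp_pos: [0.4472, 0.1081, 0.2902]
eef_rot: [180.0, 0.1, 17.9]
contact_force: [-0.4, -0.6, -0.5]
gripper_width: 0.0501
```

```bash
python3 - <<'E'
from h import *
st(); c=shot("wrist","w3",None,1.4286)
hsv=cv2.cvtColor(c["pixels"],cv2.COLOR_RGB2HSV)
for n,lo,hi in(("yel",(22,140,110),(33,255,255)),("blue",(105,120,90),(125,255,255)),("wood",(3,90,50),(18,255,220))):
    m=cv2.inRange(hsv,lo,hi)
    k,l,s,ce=cv2.connectedComponentsWithStats(m)
    for i in range(1,k):
        if s[i,4]>60: print(n,s[i],ce[i].round(1),cv2.minAreaRect(np.argwhere(l==i)[:,::-1].astype(np.float32)))
E
```

```text
{'time_s': np.float64(7.9), 'joints': array([ 3.82220e+01, -2.40770e+00, -1.88990e+01, -1.35000e-02,
       -7.36630e+01,  6.96732e+01]), 'tcp_pos': array([0.4472, 0.1081, 0.2902]), 'eef_rot': array([1.799586e+02, 1.492000e-01, 1.789130e+01]), 'contact_force': array([-0.4115, -0.5859, -0.464 ]), 'gripper_width': np.float64(0.0501)}
yel [266  82  13  26 215] [271.7  94.4] ((271.5404968261719, 94.5875244140625), (26.055360794067383, 8.794269561767578), 79.2156982421875)
wood [295   0  15  28 135] [302.7   8. ] ((305.38873291015625, 11.975051879882812), (30.366985321044922, 9.11921501159668), 65.77225494384766)
wood [360   0  36  24 630] [378.5  10.2] ((377.5, 11.5), (23.0, 35.0), 90.0)
wood [517   0  17  15 145] [524.6   5.9] ((524.576904296875, 4.8846049308776855), (9.707253456115723, 17.47305679321289), 33.6900634765625)
wood [155  10  10  13  62] [159.5  15.3] ((158.50001525878906, 15.500007629394531), (5.656853675842285, 12.727920532226562), 45.0)
wood [313  33  17  26 219] [321.7  45.3] ((321.9072570800781, 45.541229248046875), (25.282121658325195, 9.138115882873535), 66.037513732
[... 757 characters left out ...]
174987793, 13.152186393737793), 81.8698959350586)
wood [326 251  22  48 588] [333.6 276.5] ((333.7431945800781, 273.4594421386719), (46.5249137878418, 19.39908218383789), 80.53767395019531)
wood [ 375  263  147   35 1779] [447.  273.4] ((449.7845764160156, 273.712646484375), (148.29551696777344, 29.72948455810547), 9.841131210327148)
wood [373 283  20  60 618] [384.3 312.3] ((383.07373046875, 312.4652404785156), (59.43639373779297, 18.239259719848633), 86.53176879882812)
wood [165 284  20  59 574] [172.6 313.3] ((173.8943328857422, 312.9936218261719), (18.239261627197266, 58.37772750854492), 3.468229293823242)
wood [ 168  341  360   33 5182] [358.1 365.2] ((347.5, 357.0), (359.0, 32.0), 0.0)
```

View pics/w3.png

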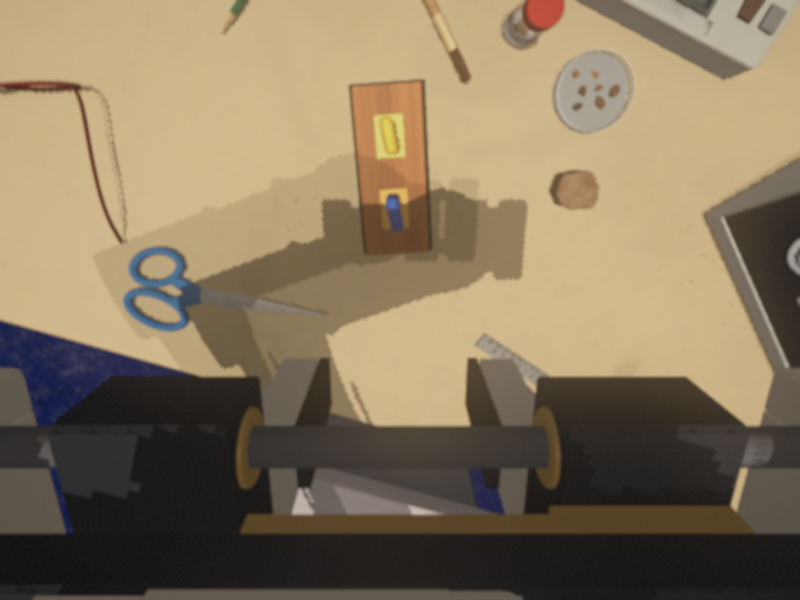

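The dock's top corners are at about (350,86), (423,81), (431,248) and (365,254) in the 800 px picture. The yellow head is at (390,135) and the blue head at (395,212).

```bash
python3 - <<'E'
from h import *
c=load("w3");k=1/1.4286
Q=[onz(c,u*k,v*k,.032) for u,v in((350,86),(423,81),(431,248),(365,254))]
Q=np.array(Q);print(Q.round(4),[np.linalg.norm(Q[i]-Q[(i+1)%4]).round(4) for i in range(4)])
ctr=Q.mean(0);x1=Q[0]-Q[3];x2=Q[1]-Q[2];y=Q[0]+Q[3]-Q[1]-Q[2]
print("ctr",ctr,"yaws",[np.degrees(np.arctan2(v[1],v[0])) for v in(x1,x2)],np.degrees(np.arctan2(y[1],y[0]))-90)
hsv=cv2.cvtColor(c["pixels"],cv2.COLOR_RGB2HSV)
def long(m,z):
    p=np.argwhere(m>0)[:,::-1].astype(float);
    W=np.array([onz(c,u,v,z) for u,v in p]);mu=W.mean(0);w,V=np.linalg.eigh(np.cov(W[:,:2].T));v=V[:,1]*np.sign(V[0,1])
    e=(W[:,:2]-mu[:2])@V;print("mean",mu.round(4),"yaw",np.degrees(np.arctan2(v[1],v[0])).round(1),"ext",np.ptp(e,axis=0).round(4),len(p)); 
box=np.zeros(hsv.shape[:2],np.uint8);box[70:180,240:310]=255
hy=cv2.inRange(hsv,(20,170,150),(33,255,255))&box;print(hsv[94,272],hsv[86,281],hsv[148,277]);long(hy,.068)
hb=cv2.inRange(hsv,(105,100,40),(130,255,255))&box;long(hb,.068)
ring=cv2.inRange(hsv,(20,60,150),(33,255,255))&box
u=np.argwhere(cv2.inRange(hsv,(18,60,100),(33,200,255))&box)
for s in(.03,-.03):
    v=x1+x2;v=v/np.linalg.norm(v);print("slot",s,ctr+v*s)
E
```

```text
[[0.556  0.1849 0.032 ]
 [0.5775 0.1302 0.032 ]
 [0.4508 0.0794 0.032 ]
 [0.4275 0.1338 0.032 ]] [np.float64(0.0587), np.float64(0.1366), np.float64(0.0592), np.float64(0.1383)]
ctr [0.50293942 0.13209266 0.032     ] yaws [np.float64(21.662029549214882), np.float64(21.828229250622627)] 22.33249483536767
[ 26 147 222] [ 25 120 217] [121  71  93]<stdin>:10: RuntimeWarning: Mean of empty slice.
  ret = ret.dtype.type(ret / rcount)
Traceback (most recent call last):
IndexError: too many indices for array: array is 1-dimensional, but 2 were indexed
```

```bash
python3 - <<'E'
from h import *
c=load("w3")
hsv=cv2.cvtColor(c["pixels"],cv2.COLOR_RGB2HSV)
box=np.zeros(hsv.shape[:2],np.uint8);box[70:180,240:310]=255
def long(m,z,off):
    m=cv2.morphologyEx(m,cv2.MORPH_OPEN,np.ones((2,2)));p=np.argwhere(m>0)[:,::-1].astype(float)
    W=np.array([onz(c,u,v,z) for u,v in p]);mu=W.mean(0);w,V=np.linalg.eigh(np.cov(W[:,:2].T));v=V[:,1]*np.sign(V[0,1])
    print(len(p),"px",p.mean(0),"mean",mu.round(4),"yaw",np.degrees(np.arctan2(v[1],v[0])).round(1),"ext",np.ptp((W[:,:2]-mu[:2])@V,axis=0).round(4))
for s in(130,140,150): long(cv2.inRange(hsv,(20,s,100),(33,255,255))&box,.068,0)
for s in(100,140): long(cv2.inRange(hsv,(105,s,40),(130,255,255))&box,.068,0)
n=np.array([.928,.372,0]);C=np.array([.5029,.1321,0])
for s in(.03,-.03):
  P=C+n*s
  print("slot px",proj(c,P+[0,0,.032]),"head top ends",proj(c,P+n*.014+[0,0,.068]),proj(c,P-n*.014+[0,0,.068]))
E
```

```text
345 px [273.94782609 104.2173913 ] mean [0.5205 0.1382 0.068 ] yaw 23.7 ext [0.0187 0.0646]
237 px [273.13080169  95.42194093] mean [0.5291 0.1419 0.068 ] yaw 31.5 ext [0.0108 0.0269]
171 px [273.29239766  96.29824561] mean [0.5283 0.1415 0.068 ] yaw 32.3 ext [0.0097 0.0259]
53 px [275.37735849 143.43396226] mean [0.481 0.124 0.068] yaw 28.0 ext [0.0078 0.0094]<stdin>:7: RuntimeWarning: Mean of empty slice.
  ret = ret.dtype.type(ret / rcount)
Traceback (most recent call last):
IndexError: too many indices for array: array is 1-dimensional, but 2 were indexed
```

>>> carry_out:
  motion: [0,0,-6.05,0,0,0,5,0,0,-6.05,0,0,0,5,0,0,0,1.78,0.23,3.6,5,0,0,0,1.78,0.23,3.6,5,0,0,0,1.78,0.23,3.6,5,0,0,0,1.78,0.23,3.6,5,0,0,0,1.77,0.23,3.6,5,0,0,0,0,0,0,5,0,0,0,0,0,0,5]

```text
time_s: 8.7
tcp_pos: [0.5292, 0.1416, 0.108]
eef_rot: [180.0, 0.4, 29.5]
contact_force: [0.6, -0.4, 0.4]
gripper_width: 0.05
```

```bash
python3 - <<'E'
from h import *
s=st(); c=shot("scene","sc4",(120,220,280,340),5)
w=shot("wrist","w4")
for z in(.032,.068): print(proj(w,[.530,.1425,z]),proj(c,[.53,.1425,z]))
for n,c,(lo,hi),b in(("scene",c,((22,120,90),(33,255,255)),(150,230,240,300)),("wrist",w,((20,140,110),(33,255,255)),(200,150,360,330))):
    m=cv2.inRange(cv2.cvtColor(c["pixels"],cv2.COLOR_RGB2HSV),lo,hi);q=np.zeros_like(m);q[b[1]:b[3],b[0]:b[2]]=255
    k,l,t,ce=cv2.connectedComponentsWithStats(m&q);print(n,[(t[i],ce[i].round(1)) for i in range(1,k) if t[i,4]>25])
o=np.hstack([cv2.resize(cv2.imread("pics/sc4.png"),(400,300)),cv2.resize(w["pixels"][120:420,80:480,::-1],(400,300))]);cv2.imwrite("pics/m4.png",o)
E
```

```text
{'time_s': np.float64(8.7), 'joints': array([ 3.54695e+01,  1.51506e+01, -2.41223e+01, -6.80000e-03,
       -5.11681e+01,  8.39976e+01]), 'tcp_pos': array([0.5292, 0.1416, 0.108 ]), 'eef_rot': array([179.9591,   0.4392,  29.4627]), 'contact_force': array([ 0.5504, -0.3972,  0.4153]), 'gripper_width': np.float64(0.05)}
[279.90353275 217.4745131 ] [183.97095883 274.25040475]
[280.19344223 236.26699877] [182.64837928 264.0692724 ]
scene []
wrist [(array([270, 203,  16,  50, 697], dtype=int32), array([277.8, 226.9]))]
```

View pics/m4.png

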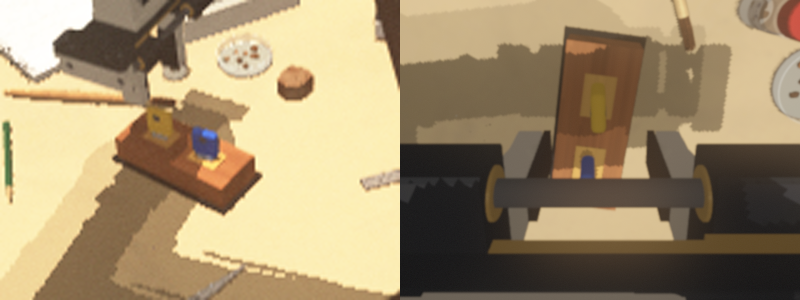

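The jaws straddle the yellow head and line up with it: in the right panel, the yellow head is at (597,110) midway between the fingers. Descending to grip.

>>> carry_out:
  motion: [0,0,0,0,0,2.2,5,0,0,0,0,0,2.2,5,0,0,0,0,0,1.6,5,0,0,0,0,0,0.7,5,0,0,0,0,0,0,5,0,0,0,0,0,0,5]

```text
time_s: 9.3
tcp_pos: [0.5311, 0.1433, 0.0463]
eef_rot: [180.0, -0.1, 29.7]
contact_force: [0.9, -0.2, 0.9]
gripper_width: 0.0497
```

>>> carry_out:
  motion: [0,0,0,0,0,0,2.5,0,0,0,0,0,0,1.5,0,0,0,0,0,0,0.6,0,0,0,0,0,0,0.6,0,0,0,0,0,0,0.6,0,0,0,0,0,0,0.6,0,0,0,0,0,0,0.6,0,0,0,0,0,0,0.6]
  grip_force: 20

```text
time_s: 9.97
tcp_pos: [0.5305, 0.1429, 0.0446]
eef_rot: [180.0, 0.0, 29.7]
contact_force: [0.6, -0.4, -0.1]
gripper_width: 0.0099
```

>>> carry_out:
  motion: [0,0,0,0,0,0,0.6,0,0,0,0,0,-1,0.6,0,0,0,0,0,-2,0.6,0,0,0,0,0,-3,0.6,0,0,0,0,0,-4,0.6,0,0,0,0,0,-4,0.6,0,0,0,0,0,-3,0.6,0,0,0,0,0,0,0.6,0,0,0,0,0,0,0.6]
  grip_force: 40

```text
time_s: 10.72
tcp_pos: [0.5312, 0.1434, 0.2175]
eef_rot: [-180.0, -0.3, 29.7]
contact_force: [-0.5, -0.9, -1.9]
gripper_width: 0.0098
```

```bash
cat > an.py <<'E'
from h import *
# lock from w1 and w2 ellipse fits of the bright cylinder face
def lock(f,b,th):
    c=load(f);g=cv2.cvtColor(c["pixels"],cv2.COLOR_RGB2GRAY);q=np.zeros_like(g);q[b[1]:b[3],b[0]:b[2]]=255
    k,l,t,ce=cv2.connectedComponentsWithStats((g>th).astype(np.uint8)*255&q)
    i=1+np.argmax(t[1:,4]);m=(l==i).astype(np.uint8);cs,_=cv2.findContours(m,0,1);e=cv2.fitEllipse(cv2.convexHull(cs[0]))
    print(f,th,e,t[i]);return ray(c,*e[0])
if __name__=="__main__":
    for th in(80,100,120):
        A=lock("w1",(212,54,258,90),th);B=lock("w2",(258,196,304,230),th)
        print(tri(A,B))
E
python3 - <<'E'
from an import *
st()
E
python3 an.py
```

```text
{'time_s': np.float64(10.7167), 'joints': array([ 3.55128e+01,  9.02310e+00, -1.61773e+01,  2.90000e-03,
       -6.45166e+01,  8.42180e+01]), 'tcp_pos': array([0.5312, 0.1434, 0.2175]), 'eef_rot': array([-179.9741,   -0.2818,   29.7321]), 'contact_force': array([-0.4534, -0.8833, -1.9205]), 'gripper_width': np.float64(0.0098)}
w1 80 ((234.3257598876953, 65.5494155883789), (41.50153350830078, 47.887088775634766), 117.8798599243164) [ 212   54   46   34 1228]
w2 80 ((281.9920654296875, 213.5897216796875), (24.720441818237305, 36.68647766113281), 91.13534545898438) [264 202  37  24 719]
(array([ 0.5560137 , -0.2293714 ,  0.07605329]), [np.float64(0.0014968234503464778), np.float64(0.0014968234503464184)])
w1 100 ((237.70889282226562, 69.02588653564453), (34.45107650756836, 41.22990036010742), 71.7278823852539) [ 218   54   40   34 1015]
w2 100 ((282.3388977050781, 213.84109497070312), (22.899946212768555, 35.7806396484375), 88.99080657958984) [266 203  35  23 636]
(array([ 0.55213392, -0.22866414,  0.06529379]), [np.float64(0.00015378417612683752), np.float64(0.00015378417612690824)])
w1 120 ((237.7293243408203, 69.1644515991211), (32.731571197509766, 40.918663024902344), 79.23888397216797) [219  54  39  33 935]
w2 120 ((283.34051513671875, 214.7129669189453), (20.38975715637207, 32.92109298706055), 82.32948303222656) [267 206  33  19 369]
(array([ 0.5514394 , -0.22911968,  0.06822274]), [np.float64(0.0005869089529578355), np.float64(0.0005869089529577855)])
```

>>> carry_out:
  motion: [0,0,0,-2.12,3.05,0,0.6,0,0,0,-2.12,3.05,0,0.6,0,0,0,-2.12,3.05,0,0.6,0,0,0,-2.12,3.05,0,0.6,0,0,0,-2.12,3.05,0,0.6,0,0,0,-2.12,3.05,0,0.6,0,0,0,-2.12,3.05,0,0.6,0,0,0,-2.12,3.05,0,0.6,0,0,0,-2.12,3.05,0,0.6,0,0,6.7,0,0,0,0.6,0,0,6.7,0,0,0,0.6,0,0,6.7,0,0,0,0.6,0,0,6.7,0,0,0,0.6,0,0,6.7,0,0,0,0.6,0,0,6.7,0,0,0,0.6,0,0,6.7,0,0,0,0.6,0,0,6.7,0,0,0,0.6,0,0,6.7,0,0,0,0.6,0,0,6.7,0,0,0,0.6]

```text
time_s: 12.3
tcp_pos: [0.4999, -0.1899, 0.2135]
eef_rot: [179.9, 0.1, -37.6]
contact_force: [0.1, -0.9, -0.3]
gripper_width: 0.0096
```

>>> carry_out:
  motion: [0,7,0,0,0,0,0.6,0,7,0,0,0,0,0.6,0,7,0,0,0,0,0.6,0,7,0,0,0,0,0.6,0,7,0,0,0,0,0.6,0,0,0,0,0,0,0.6,0,0,0,0,0,0,0.6]

```text
time_s: 12.88
tcp_pos: [0.5016, -0.2064, 0.2197]
eef_rot: [178.9, -28.6, -37.8]
contact_force: [0.5, -1.0, -0.7]
gripper_width: 0.0098
```

```bash
cat > goal.py <<'E'
from h import *
def frame(psi):
    p=np.radians(psi);X=np.array([np.cos(p),np.sin(p),0]);Y=np.array([-np.sin(p),np.cos(p),0]);a=np.radians(35);Z=np.array([0,0,1.])
    n=-np.sin(a)*X+np.cos(a)*Z; up=np.cos(a)*X+np.sin(a)*Z
    return np.column_stack([up,-Y,-n])   # wanted tool rotation
def rel(L,psi,out,tip=.0306):
    s=r.get_state();T=Ro.from_euler("xyz",s["eef_rot"],degrees=True).as_matrix();G=frame(psi)
    tgt=np.asarray(L)-G[:,2]*(out+tip)
    print("tgt",tgt.round(4),"tcp",s["tcp_pos"].round(4),"F",s["contact_force"].round(1),"w",round(s["gripper_width"],4))
    print("rotvec deg (tool)",np.degrees(Ro.from_matrix(T.T@G).as_rotvec()).round(2),"shift cm in wanted frame",(G.T@(tgt-s["tcp_pos"])*100).round(2),"in present",(T.T@(tgt-s["tcp_pos"])*100).round(2))
E
python3 - <<'E'
from goal import *
c=load("w2");hsv=cv2.cvtColor(c["pixels"],cv2.COLOR_RGB2HSV)
m=cv2.inRange(hsv,(22,120,80),(33,255,255));k,l,t,ce=cv2.connectedComponentsWithStats(m);i=1+np.argmax(t[1:,4])
p=cv2.convexHull(np.argwhere(l==i)[:,::-1].astype(np.int32))[:,0];W=np.array([onz(c,u,v,.126)[:2] for u,v in p],np.float32)
print("sticker",t[i],cv2.minAreaRect(W))
st();rel([.5517,-.228,.067],-37.3,.06)
shot("wrist","w5",None,1.4286)
E
```

```text
sticker [ 287   98  107   64 4898] ((0.6032043099403381, -0.33507925271987915), (0.09842128306627274, 0.05836610868573189), 51.41800308227539)
{'time_s': np.float64(12.8833), 'joints': array([  7.863 ,  -6.4725, -53.0261,  43.9018, -30.972 ,   8.2214]), 'tcp_pos': array([ 0.5016, -0.2064,  0.2197]), 'eef_rot': array([178.8578, -28.638 , -37.8338]), 'contact_force': array([ 0.5191, -1.0287, -0.7005]), 'gripper_width': np.float64(0.0098)}
tgt [ 0.5104 -0.1965  0.1412] tcp [ 0.5016 -0.2064  0.2197] F [ 0.5 -1.  -0.7] w 0.0098
rotvec deg (tool) [ 1.42  6.37 -0.39] shift cm in wanted frame [-4.43 -1.32  6.48] in present [-3.69 -1.46  6.9 ]
```

View pics/w5.png

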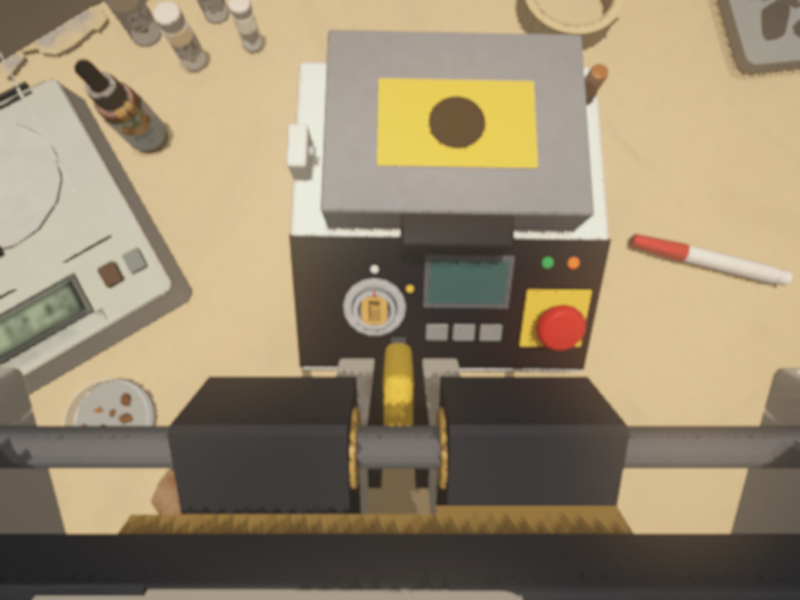

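The lid is shut and the switch is at (374,307) with its slot vertical, next to the red button at (560,328). The yellow key is held between the fingers at (398,380). The 35° tilt was not fully reached (28.6°), because joint 3 is near its limit. I'll fit a small kinematic model to check reach.

```bash
cat > kin.py <<'E'
from goal import *
from scipy.optimize import least_squares
J=np.array([[-55.1148,20.5934,.634,-.0194,-70.1366,-16.5066],[-1.4423,-3.3987,-8.4456,-.0071,-84.9572,56.1663],[-11.5683,22.8451,-8.7976,.0222,-58.2044,63.8995],[-6.0362,15.7467,2.5994,.0299,-76.559,58.4994],[38.222,-2.4077,-18.899,-.0135,-73.663,69.6732],[35.4695,15.1506,-24.1223,-.0068,-51.1681,83.9976],[35.5128,9.0231,-16.1773,.0029,-64.5166,84.218],[7.863,-6.4725,-53.0261,43.9018,-30.972,8.2214]])
P=np.array([[.2126,-.6401,.2256],[.4211,-.2024,.3805],[.578,-.3142,.132],[.5931,-.2558,.2944],[.4472,.1081,.2902],[.5292,.1416,.108],[.5312,.1434,.2175],[.5016,-.2064,.2197]])
E=np.array([[179.9028,-.0098,-161.628],[-179.9964,.0073,-35.2767],[-179.9497,-.1457,-37.6572],[-179.8714,-.2657,-37.5302],[179.9586,.1492,17.8913],[179.9591,.4392,29.4627],[-179.9741,-.2818,29.7321],[178.8578,-28.638,-37.8338]])
R=lambda a,d:Ro.from_euler(a,d,degrees=True).as_matrix()
LO=np.array([-176.03,-82.01,-58.28,-173.87,-174.79,-173.66]);HI=np.array([176.03,121.73,71.71,95.51,-.11,173.66])
def fk(q,p,s4=1,s6=1):
    M=R("z",q[0])@R("y",q[1]);o=R("z",q[0])@np.array([p[0],p[1],p[2]])+M@np.array([0,0,p[3]])
    M=M@R("y",-q[2]);o=o+M@np.array([p[4],0,p[5]]);M=M@R("x",s4*q[3])@R("y",-q[4]);o=o+M@np.array([p[6],0,0])
    return o,M@R("x",s6*q[5])
def fit(s4,s6):
    f=lambda p:np.concatenate([fk(q,p,s4,s6)[0]-x for q,x in zip(J,P)])
    return least_squares(f,[0,-.19,.3,.4,.4,0,.25])
if __name__=="__main__":
    for s4 in(1,-1):
      for s6 in(1,-1):
        S=fit(s4,s6);o=[fk(q,S.x,s4,s6)[1].T@R("xyz",e) for q,e in zip(J,E)]
        C=o[0];print(s4,s6,S.x.round(4),np.abs(S.fun).max().round(4),[np.degrees(Ro.from_matrix(C.T@m).magnitude()).round(1) for m in o])
E
python3 kin.py
```

```text
1 1 [ 0.1823 -0.2036 -0.1298  0.4262  0.2676  0.1075  0.0375] 0.0792 [np.float64(0.0), np.float64(145.4), np.float64(160.8), np.float64(150.0), np.float64(172.4), np.float64(159.0), np.float64(158.5), np.float64(132.1)]
1 -1 [ 0.1823 -0.2036 -0.1298  0.4262  0.2676  0.1075  0.0375] 0.0792 [np.float64(0.0), np.float64(0.0), np.float64(0.1), np.float64(0.1), np.float64(0.0), np.float64(0.0), np.float64(0.0), np.float64(87.8)]
-1 1 [ 0.1124 -0.1853  0.2009  0.5233  0.3467  0.0376  0.3734] 0.0524 [np.float64(0.0), np.float64(145.3), np.float64(160.8), np.float64(150.0), np.float64(172.4), np.float64(159.0), np.float64(158.6), np.float64(49.5)]
-1 -1 [ 0.1124 -0.1853  0.2009  0.5233  0.3467  0.0376  0.3734] 0.0524 [np.float64(0.0), np.float64(0.0), np.float64(0.0), np.float64(0.0), np.float64(0.0), np.float64(0.0), np.float64(0.0), np.float64(0.0)]
```

```bash
python3 - <<'E'
s=open("kin.py").read()
s=s.replace("o=o+M@np.array([p[6],0,0])","o=o+M@np.array([p[6],p[7],p[8]])").replace("0,.25])","0,.25,0,0])").replace('s4=1,s6=1','s4=-1,s6=-1')
open("kin.py","w").write(s)
E
python3 kin.py | tail -1; python3 - <<'E'
from kin import *
S=fit(-1,-1);print(S.fun.reshape(-1,3).round(4))
E
```

```text
3.776e-01 -1.920e-01 -3.000e-04] 0.0 [np.float64(0.0), np.float64(0.0), np.float64(0.0), np.float64(0.0), np.float64(0.0), np.float64(0.0), np.float64(0.0), np.float64(0.0)]
[[ 0. -0. -0.]
 [ 0. -0. -0.]
 [ 0. -0.  0.]
 [-0.  0.  0.]
 [-0.  0. -0.]
 [ 0. -0. -0.]
 [-0.  0.  0.]
 [-0. -0.  0.]]
```

```bash
cat >> kin.py <<'E'
PP=fit(-1,-1).x
def ik(pos,G,q0):
    T=fk(J[0],PP)[1].T@R("xyz",E[0])
    def f(q):
        o,M=fk(q,PP);return np.r_[(o-pos)*10,Ro.from_matrix((M@T).T@G).as_rotvec()]
    b=least_squares(f,np.clip(q0,LO+.1,HI-.1),bounds=(LO,HI),x_scale=30);return b.x,np.abs(b.fun).max()
E
python3 - <<'E'
from kin import *
print(PP.round(4))
rng=np.random.default_rng(0)
L=np.array([.5517,-.228,.067]);psi=-37.8
for flip in(0,180):
  for turn in(0,60):
    for out in(0,.06):
      G=frame(psi)@R("z",flip+turn);pos=L-G[:,2]*(out+.0306)
      sols=[]
      for i in range(25):
        q,e=ik(pos,G,rng.uniform(LO,HI) if i else J[-1])
        if e<1e-4 and not any(np.abs(q-s).max()<1 for s in sols): sols.append(q)
      print(flip,turn,out,[list(s.round(1)) for s in sols])
E
```

```text
[ 3.000e-04  2.000e-04  1.984e-01  6.016e-01  4.636e-01 -0.000e+00
  3.776e-01 -1.920e-01 -3.000e-04]
0 0 0 []
0 0 0.06 []
0 60 0 []
0 60 0.06 []
180 0 0 []
180 0 0.06 []
180 60 0 []
180 60 0.06 []
```

```bash
python3 - <<'E'
from kin import *
rng=np.random.default_rng(0)
L=np.array([.5517,-.228,.067]);psi=-37.8
print("sanity",ik(P[7],R("xyz",E[7]),J[6]))
for tilt in(15,25,30,35):
  for out in(0,.06):
    G=frame(psi)@R("y",-(35-tilt));pos=L-G[:,2]*(out+.0306)
    S=sorted([ik(pos,G,rng.uniform(LO,HI) if i else J[-1]) for i in range(30)],key=lambda x:x[1])[:3]
    print(tilt,out,[(list(q.round(1)),round(e,4)) for q,e in S])
E
```

```text
sanity (array([  7.86266499,  -6.47075664, -53.02727287,  43.9050246 ,
       -30.96978366,   8.21786539]), np.float64(1.2969833948955085e-10))
15 0 [([np.float64(2.0), np.float64(12.0), np.float64(-40.4), np.float64(21.0), np.float64(-27.5), np.float64(32.4)], np.float64(0.0)), ([np.float64(2.0), np.float64(12.0), np.float64(-40.4), np.float64(21.0), np.float64(-27.5), np.float64(32.4)], np.float64(0.0)), ([np.float64(2.0), np.float64(12.0), np.float64(-40.4), np.float64(21.0), np.float64(-27.5), np.float64(32.4)], np.float64(0.0))]
15 0.06 [([np.float64(3.8), np.float64(6.6), np.float64(-36.6), np.float64(16.7), np.float64(-36.7), np.float64(35.8)], np.float64(0.0)), ([np.float64(3.8), np.float64(6.6), np.float64(-36.6), np.float64(16.7), np.float64(-36.7), np.float64(35.8)], np.float64(0.0)), ([np.float64(3.8), np.float64(6.6), np.float64(-36.6), np.float64(16.7), np.float64(-36.7), np.float64(35.8)], np.float64(0.0))]
25 0 [([np.float64(-10.4), np.float64(8.3), np.float64(-58.3), np.float64(75.8), np.float64(-11.2), np.float64(-11.1)], np.float64(0.0312)), ([np.float64(-10.4), np
[... 1590 characters left out ...]
(0.0333)), ([np.float64(-41.2), np.float64(8.0), np.float64(-47.5), np.float64(-173.9), np.float64(-0.7), np.float64(-93.3)], np.float64(0.0333)), ([np.float64(-7.8), np.float64(8.8), np.float64(-58.3), np.float64(76.7), np.float64(-15.5), np.float64(-14.8)], np.float64(0.1909))]
35 0.06 [([np.float64(-41.4), np.float64(-0.9), np.float64(-51.2), np.float64(-173.9), np.float64(-0.1), np.float64(-93.3)], np.float64(0.0817)), ([np.float64(-41.4), np.float64(-0.9), np.float64(-51.2), np.float64(-173.9), np.float64(-0.1), np.float64(-93.3)], np.float64(0.0817)), ([np.float64(-41.4), np.float64(-0.9), np.float64(-51.2), np.float64(-173.9), np.float64(-0.1), np.float64(-93.3)], np.float64(0.0817))]
```

```bash
cat > plan.py <<'E'
from kin import *
L=np.array([.5517,-.228,.067]);psi=-37.8
D=np.array([.5305,.1429,.014]); GZ=.046
def pose(tip,K,beta,gz=GZ):
    G=K@R("y",-beta); return tip-K[:,2]*gz+G[:,2]*.019, G
def Kdock(yaw): return R("z",yaw)@R("x",180)
def margin(q): return np.minimum(q-LO,HI-q).min()
E
python3 - <<'E'
from plan import *
for flip in(0,180):
  for b in(-30,-20,-10,10,15,20,25,30,35):
    row=[];q=J[6]
    for nm,tip,K in [("dock",D,Kdock(29.7+flip)),("up",D+[0,0,.1],Kdock(29.7+flip))]+[(f"L{o},{t}",L-frame(psi)[:,2]*(o-.018),frame(psi)@R("z",flip+t)) for o,t in((.08,0),(.03,0),(0,0),(0,20),(0,40),(0,62),(.08,62))]:
        best=min((ik(*pose(tip,K,b),q0) for q0 in(q,J[6],J[7],[0,10,-40,-60,-40,-90],[0,10,-40,20,-40,-90],[0,10,-30,0,-40,60])),key=lambda s:s[1])
        if best[1]<1e-4:q=best[0];row.append(f"{margin(q):.0f}")
        else: row.append("X")
    print(flip,b,row,q.round(0))
E
```

```text
0 -30 ['X', '3', 'X', 'X', 'X', 'X', 'X', 'X', 'X'] [ 35.  -0. -55.  27.  -6.  58.]
0 -20 ['7', '19', 'X', 'X', 'X', 'X', 'X', 'X', 'X'] [ 37.   3. -40.   6. -27.  78.]
0 -10 ['21', '28', 'X', 'X', 'X', 'X', 'X', 'X', 'X'] [ 36.   8. -30.   2. -42.  82.]
0 10 ['38', '44', 'X', 'X', 'X', 'X', 'X', 'X', 'X'] [ 35.  19. -14.  -1. -67.  85.]
0 15 ['42', '47', '8', '5', '3', 'X', 'X', 'X', 'X'] [ -6.  11. -56.  61. -12.  -0.]
0 20 ['46', '51', '16', '15', '15', '16', '14', '7', '9'] [  1.  -0. -49.   6. -11. -10.]
0 25 ['50', '54', '23', '23', '23', '26', '25', '20', '22'] [ -6.   2. -36. -20. -23.  20.]
0 30 ['53', '58', '29', '29', '30', '32', '33', '30', '29'] [-14.   4. -30. -32. -32.  36.]
0 35 ['57', '61', '34', '35', '36', '38', '38', '37', '33'] [-21.   6. -25. -39. -40.  47.]
180 -30 ['53', '58', '29', '29', '30', '32', '33', '30', '29'] [ -14.    4.  -30.  -32.  -32. -144.]
180 -20 ['46', '51', '16', '15', '15', '16', '10', '4', '4'] [  1.  -0. -49.   6. -11. 170.]
180 -10 ['38', '44', 'X', 'X', 'X', 'X', 'X', 'X', 'X'] [ 35.  19. -14.  -1. -67. -95.]
180 10 ['21', '28', 'X', 'X', 'X', 'X', 'X', 'X', 'X'] [ 36.   8. -30.   2. -42. -98.]
180 15 ['16', '24', '3', '0', '0', 'X', 'X', 'X', 'X'] [ -44.   16.  -58. -171.  -35.   87.]
180 20 ['7', '19', 'X', 'X', 'X', 'X', 'X', 'X', 'X'] [  37.    3.  -40.    6.  -27. -102.]
180 25 ['X', '13', 'X', 'X', 'X', 'X', 'X', 'X', 'X'] [  37.    1.  -45.   10.  -19. -107.]
180 30 ['X', '3', 'X', 'X', 'X', 'X', 'X', 'X', 'X'] [  35.   -0.  -55.   27.   -6. -122.]
180 35 ['X', 'X', 'X', 'X', 'X', 'X', 'X', 'X', 'X'] [ 36.   9. -16.   0. -65.  84.]
```

The arm can't reach 35° with the key held straight. Holding the key tilted 25° in the pads, about the jaw axis, makes every pose reachable with at least 20° of margin. I'll put the key back and regrip it tilted.

```bash
cat >> plan.py <<'E'
def go(pos,G):
    s=r.get_state();T=R("xyz",s["eef_rot"]);d=(np.asarray(pos)-s["tcp_pos"])*100
    print("rotvec",np.degrees(Ro.from_matrix(T.T@G).as_rotvec()).round(2),"shift before turn",(T.T@d).round(2),"after turn",(G.T@d).round(2))
E
python3 - <<'E'
from plan import *
go([.53,.1425,.2175],Kdock(-37.6)); go([.53,.1425,.2175],Kdock(29.7))
E
```

```text
rotvec [  1.09 -28.65  -0.6 ] shift before turn [-17.1  -29.    -9.52] after turn [-19.14 -29.29   0.3 ]
rotvec [ 17.78 -24.64 -66.42] shift before turn [-17.1  -29.    -9.52] after turn [ 19.63 -28.96   0.3 ]
```

>>> carry_out:
  motion: [0.27,-7.15,-0.15,0,0,0,0.6,0.27,-7.15,-0.15,0,0,0,0.6,0.27,-7.15,-0.15,0,0,0,0.6,0.27,-7.15,-0.15,0,0,0,0.6,0,0,0,0,0,0,0.6,0,0,0,-2.13,-3.25,0.03,0.6,0,0,0,-2.13,-3.25,0.03,0.6,0,0,0,-2.13,-3.25,0.03,0.6,0,0,0,-2.13,-3.25,0.03,0.6,0,0,0,-2.13,-3.25,0.03,0.6,0,0,0,-2.13,-3.25,0.03,0.6,0,0,0,-2.13,-3.25,0.03,0.6,0,0,0,-2.13,-3.25,0.03,0.6,0,0,0,-2.13,-3.25,0.03,0.6,0,0,0,0,0,0,0.6]

```text
time_s: 14.18
tcp_pos: [0.5387, 0.1367, 0.1926]
eef_rot: [179.0, -6.5, -38.2]
contact_force: [1.1, -0.8, -0.5]
gripper_width: 0.0099
```

>>> carry_out:
  motion: [0,0,-6.73,0,0,0,0.6,0,0,-6.73,0,0,0,0.6,0,0,-6.73,0,0,0,0.6,0,0,-6.73,0,0,0,0.6,0,0,-6.73,0,0,0,0.6,0,0,-6.73,0,0,0,0.6,0,0,-6.73,0,0,0,0.6,0,0,-6.73,0,0,0,0.6,0,0,-6.73,0,0,0,0.6,0,0,-6.73,0,0,0,0.6,0,0,0,0,0,0,0.6,0,0,0,0,0,0,0.6,0,0,0,0,0,0,0.6]

```text
time_s: 15.27
tcp_pos: [0.5377, 0.1302, 0.1935]
eef_rot: [173.5, -1.6, 28.7]
contact_force: [0.5, -0.7, -0.6]
gripper_width: 0.0101
```

```bash
python3 - <<'E'
from plan import *
st();go([.5305,.1429,.080],Kdock(29.7))
E
```

```text
{'time_s': np.float64(15.2667), 'joints': array([ 38.6377,   8.7733, -23.395 ,   7.9317, -57.6263,  75.691 ]), 'tcp_pos': array([0.5377, 0.1302, 0.1935]), 'eef_rot': array([173.4878,  -1.6127,  28.6602]), 'contact_force': array([ 0.4664, -0.6748, -0.5866]), 'gripper_width': np.float64(0.0101)}
rotvec [ 6.53 -1.55 -1.13] shift before turn [-0.34 -2.74 11.11] after turn [ 1.000e-02 -1.460e+00  1.135e+01]
```

>>> carry_out:
  motion: [6.53,-1.55,-1.13,0,0,0,0.6,0,0,0,0,-0.73,2,0.6,0,0,0,0,-0.73,3,0.6,0,0,0,0,0,3.4,0.6,0,0,0,0,0,2,0.6,0,0,0,0,0,0.9,0.6,0,0,0,0,0,0,0.6,0,0,0,0,0,0,0.6]

```text
time_s: 15.93
tcp_pos: [0.5309, 0.1423, 0.0813]
eef_rot: [179.9, 0.0, 29.9]
contact_force: [1.6, 0.1, 0.3]
gripper_width: 0.0095
```

```bash
python3 - <<'E'
from plan import *
st();go([.5305,.1429,.0446],Kdock(29.7));shot("wrist","w6",(160,120,400,300),3)
E
```

```text
{'time_s': np.float64(15.9333), 'joints': array([ 35.4956,  16.8985, -25.9743,   0.1272, -47.1376,  84.2949]), 'tcp_pos': array([0.5309, 0.1423, 0.0813]), 'eef_rot': array([1.799062e+02, 1.100000e-03, 2.987710e+01]), 'contact_force': array([1.6338, 0.1103, 0.2766]), 'gripper_width': np.float64(0.0095)}
rotvec [0.09 0.   0.18] shift before turn [-0.   -0.08  3.67] after turn [-0.   -0.07  3.67]
```

View pics/w6.png

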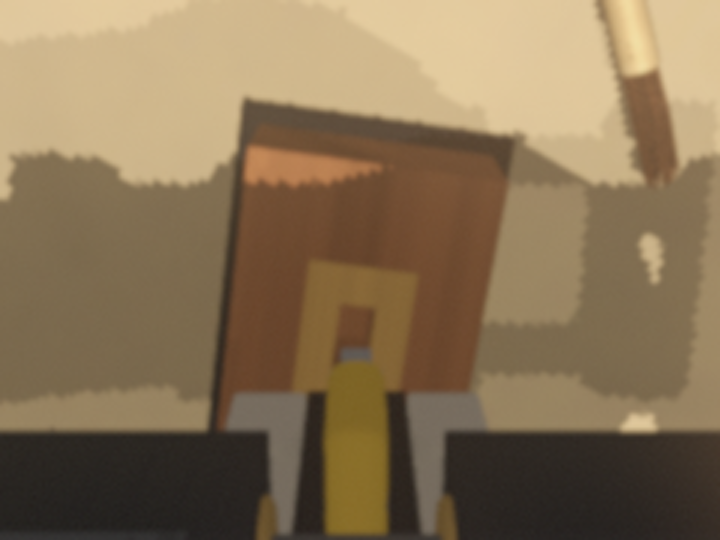

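The slot at (358,320) is right below the key's tip at (355,355). I'll turn a few degrees toward the dock's yaw and lower the key.

>>> carry_out:
  motion: [0,0,5.5,0,-0.08,0,0.6,0,0,0,0,0,1,0.6,0,0,0,0,0,1,0.6,0,0,0,0,0,0.5,0.6,0,0,0,0,0,0.5,0.6,0,0,0,0,0,0.4,0.6,0,0,0,0,0,0,0.6]

```text
time_s: 16.57
tcp_pos: [0.5297, 0.1424, 0.0458]
eef_rot: [179.9, 0.1, 24.5]
contact_force: [0.2, 0.1, 0.6]
gripper_width: 0.01
```

>>> carry_out:
  motion: [0,0,0,0,0,0,2,0,0,0,0,0,0,4,0,0,0,0,0,0,4,0,0,0,0,0,-2,4,0,0,0,0,0,-2,4,0,-6.25,0,0,0,0,4,0,-6.25,0,0,0,0,4,0,-6.25,0,0,0,0,4,0,-6.25,0,0,0,0,4,0,0,0,0,0,0,4,0,0,0,0,0,0,4]

```text
time_s: 17.48
tcp_pos: [0.5302, 0.1427, 0.0842]
eef_rot: [179.9, 25.2, 24.3]
contact_force: [-0.2, 0.2, -0.2]
gripper_width: 0.0398
```

```bash
python3 - <<'E'
from plan import *
st();p=pose(np.array([.5300,.1427,.014]),Kdock(24.5),25);print(p[0]);go(*p)
c=shot("side","s7",(130,160,290,280),4);w=shot("wrist","w7")
hsv=cv2.cvtColor(w["pixels"],cv2.COLOR_RGB2HSV);m=cv2.inRange(hsv,(20,130,70),(33,255,255));k,l,t,ce=cv2.connectedComponentsWithStats(m)
print([(list(t[i]),ce[i].round(1)) for i in range(1,k) if t[i,4]>60])
for z in(.037,.068): print(proj(w,[.53,.1427,z]))
cv2.imwrite("pics/m7.png",np.hstack([cv2.resize(cv2.imread("pics/s7.png"),(400,300)),cv2.resize(w["pixels"][120:420,80:480,::-1],(400,300))]))
E
```

```text
{'time_s': np.float64(17.4833), 'joints': array([ 32.9076,  31.6494,  -4.7237,  -3.5838, -78.6065,  82.9516]), 'tcp_pos': array([0.5302, 0.1427, 0.0842]), 'eef_rot': array([179.8792,  25.188 ,  24.3456]), 'contact_force': array([-0.2234,  0.1506, -0.2065]), 'gripper_width': np.float64(0.0398)}
[0.52269324 0.13937012 0.04278015]
rotvec [ 0.06  0.19 -0.14] shift before turn [ 1.02 -0.02  4.1 ] after turn [ 1.01 -0.01  4.1 ]
[([np.int32(261), np.int32(193), np.int32(30), np.int32(78), np.int32(1265)], array([275.8, 227.4])), ([np.int32(288), np.int32(199), np.int32(8), np.int32(20), np.int32(98)], array([291.9, 208.1]))]
[280.44359235 206.14999035]
[280.80292789 243.18273613]
```

View pics/m7.png

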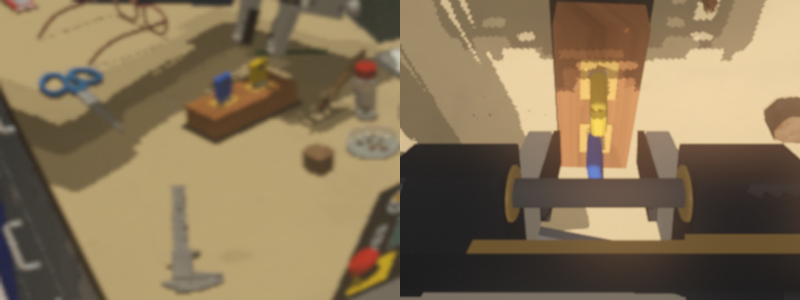

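Both keys stand in the dock (left panel: blue at (222,87), yellow at (258,72)), and the yellow key lies between the tilted jaws. I'll grip it tilted.

>>> carry_out:
  motion: [0,0,0,1.01,0,0.3,4,0,0,0,0,0,1.5,4,0,0,0,0,0,1.5,4,0,0,0,0,0,0.8,4,0,0,0,0,0,0,4,0,0,0,0,0,0,4]

```text
time_s: 18.08
tcp_pos: [0.5228, 0.1392, 0.0463]
eef_rot: [179.9, 24.9, 24.4]
contact_force: [0.1, -0.2, 0.0]
gripper_width: 0.0399
```

>>> carry_out:
  motion: [0,0,0,0,0,0,2,0,0,0,0,0,0,1.2,0,0,0,0,0,0,0.6,0,0,0,0,0,0,0.6,0,0,0,0,0,0,0.6,0,0,0,0,0,0,0.6]
  grip_force: 15

```text
time_s: 18.58
tcp_pos: [0.5227, 0.1393, 0.0455]
eef_rot: [179.9, 25.0, 24.4]
contact_force: [0.3, 0.0, 0.8]
gripper_width: 0.01
```

>>> carry_out:
  motion: [0,0,0,0,0,0,0.6,0,0,0,0,0,0,0.6,0,0,0,0,0,0,0.6]
  grip_force: 45

```text
time_s: 18.83
tcp_pos: [0.5227, 0.1392, 0.0455]
eef_rot: [179.9, 25.0, 24.4]
contact_force: [0.5, 0.5, 1.5]
gripper_width: 0.0096
```

```bash
python3 - <<'E'
from plan import *
s=st();T=R("xyz",s["eef_rot"]);g=s["tcp_pos"]-.019*T[:,2]
d=np.array([.53,.1427,.014])-s["tcp_pos"];print("grasp pt",g,"tip in tool mm",(T.T@d*1000).round(2),"tilt",np.degrees(np.arccos(-T[2,2])))
E
```

```text
{'time_s': np.float64(18.8333), 'joints': array([ 33.0209,  33.2993,  -7.698 ,  -3.6797, -73.7787,  83.1924]), 'tcp_pos': array([0.5227, 0.1392, 0.0455]), 'eef_rot': array([179.897 ,  24.9793,  24.386 ]), 'contact_force': array([0.5079, 0.4791, 1.5271]), 'gripper_width': np.float64(0.0096)}
grasp pt [0.53002264 0.14258587 0.06274663] tip in tool mm [20.61 -0.19 25.18] tilt 24.9794869693388
```

>>> carry_out:
  motion: [0,0,0,-0.42,0,-0.9,0.6,0,0,0,-0.85,0,-1.81,0.6,0,0,0,-1.27,0,-2.72,0.6,0,0,0,-1.27,0,-2.72,0.6,0,0,0,-1.27,0,-2.72,0.6,0,0,0,-1.27,0,-2.72,0.6,0,0,0,0,0,0,0.6,0,0,0,0,0,0,0.6]

```text
time_s: 19.5
tcp_pos: [0.523, 0.1397, 0.1978]
eef_rot: [179.9, 24.7, 24.4]
contact_force: [-0.0, 0.3, -1.6]
gripper_width: 0.0097
```

```bash
python3 - <<'E'
from an import *
from plan import *
for th in(90,110,130):
    A=lock("w1",(216,56,256,88),th);B=lock("w2",(260,198,302,228),th);C=lock("w5",(236,190,288,240),th)
    print("ABC",tri(A,B,C)[0].round(4),tri(A,B,C)[1],"AC",tri(A,C)[0].round(4),"BC",tri(B,C)[0].round(4))
# analyser yaw/centre from yellow sticker on lid top in w5 and w2, and blue check in w7->now
for f in("w2","w5"):
    c=load(f);m=cv2.inRange(cv2.cvtColor(c["pixels"],cv2.COLOR_RGB2HSV),(22,120,80),(33,255,255));m[130:]=0 if f=="w5" else m[130:]
    k,l,t,ce=cv2.connectedComponentsWithStats(m);i=1+np.argmax(t[1:,4]);p=cv2.convexHull(np.argwhere(l==i)[:,::-1].astype(np.int32))[:,0]
    print(f,cv2.minAreaRect(np.array([onz(c,u,v,.126)[:2] for u,v in p],np.float32)))
s=st()
Lq=np.array([.5517,-.228,.067]);G=frame(-38)@R("y",-25)
tip=Lq-frame(-38)[:,2]*.06;go(tip-G@np.array([.0206,0,.0252]),G);print("pre tcp",tip-G@np.array([.0206,0,.0252]))
E
```

```text
w1 90 ((236.5711669921875, 69.34786224365234), (35.24391174316406, 39.24870681762695), 77.016357421875) [ 217   56   39   32 1013]
w2 90 ((282.1526794433594, 213.63583374023438), (23.709442138671875, 36.2980842590332), 90.227783203125) [265 202  36  24 688]
w5 90 ((261.6322021484375, 214.40367126464844), (41.38617706298828, 44.71210479736328), 95.9714584350586) [ 240  194   45   42 1469]
ABC [ 0.5524 -0.2276  0.0638] [np.float64(0.0007875291639395632), np.float64(0.0009832928359840463), np.float64(0.00029171724771661934)] AC [ 0.5524 -0.2271  0.0658] BC [ 0.5521 -0.2279  0.0631]
w1 110 ((236.9619903564453, 69.35200500488281), (33.49970245361328, 38.37898635864258), 80.84998321533203) [218  56  38  31 938]
w2 110 ((284.7142333984375, 215.69100952148438), (18.040828704833984, 34.24207305908203), 76.79537963867188) [267 206  33  20 411]
w5 110 ((261.6366882324219, 214.3653564453125), (40.448665618896484, 43.89134979248047), 96.5870590209961) [ 240  194   44   41 1404]
ABC [ 0.551  -0.2284  0.0702] [np.float64(0.0010510352212775957), np.float64(0.002538361345517582), np.float64(0.0015998
[... 621 characters left out ...]
63  0.0766] BC [ 0.5512 -0.2283  0.0663]
w2 ((0.6032043099403381, -0.33507925271987915), (0.09842128306627274, 0.05836610868573189), 51.41800308227539)
w5 ((0.6035504937171936, -0.33522459864616394), (0.09892499446868896, 0.05907850340008736), 51.135860443115234)
{'time_s': np.float64(19.5), 'joints': array([ 33.0406,  24.9855,   0.4981,  -3.5447, -90.0174,  82.1387]), 'tcp_pos': array([0.523 , 0.1397, 0.1978]), 'eef_rot': array([179.9374,  24.7442,  24.3967]), 'contact_force': array([-0.046 ,  0.2671, -1.61  ]), 'gripper_width': np.float64(0.0097)}
rotvec [ 8.17 31.17 62.78] shift before turn [-11.38  29.42  11.93] after turn [17.65 27.21  9.25]
pre tcp [ 0.50514625 -0.19162822  0.13738913]
```

>>> carry_out:
  motion: [0,0,0,-1.55,3.27,0.71,0.6,0,0,0,-1.55,3.27,0.71,0.6,0,0,0,-1.55,3.27,0.71,0.6,0,0,0,-1.55,3.27,0.71,0.6,0,0,0,-1.55,3.27,0.71,0.6,0,0,0,-1.55,3.27,0.71,0.6,0,0,0,-1.55,3.27,0.71,0.6,0,0,0,-1.55,3.27,0.71,0.6,0,0,0,-1.55,3.27,0.71,0.6,0,0,0,0,0,0,0.6]

```text
time_s: 20.33
tcp_pos: [0.502, -0.1968, 0.1959]
eef_rot: [180.0, 25.2, 24.1]
contact_force: [0.3, 1.4, -0.1]
gripper_width: 0.0094
```

>>> carry_out:
  motion: [0.74,2.83,5.71,0,0,0,0.6,0.74,2.83,5.71,0,0,0,0.6,0.74,2.83,5.71,0,0,0,0.6,0.74,2.83,5.71,0,0,0,0.6,0.74,2.83,5.71,0,0,0,0.6,0.74,2.83,5.71,0,0,0,0.6,0.74,2.83,5.71,0,0,0,0.6,0.74,2.83,5.71,0,0,0,0.6,0.74,2.83,5.71,0,0,0,0.6,0.74,2.83,5.71,0,0,0,0.6,0.74,2.83,5.71,0,0,0,0.6,0,0,0,0,0,0,0.6,0,0,0,0,0,0,0.6,0,0,0,0,0,0,0.6]

```text
time_s: 21.5
tcp_pos: [0.5043, -0.192, 0.1967]
eef_rot: [179.6, -9.8, -37.8]
contact_force: [1.0, 0.4, -1.2]
gripper_width: 0.0099
```

```bash
cat >> plan.py <<'E'
PSI=-38.6; TIP=np.array([.0206,0,.0252])
def ins(L,out,psi=PSI,turn=0,tip=TIP,b=25):
    F=frame(psi)@R("z",turn);G=F@R("y",-b);return L-F[:,2]*out-G@tip,G
E
python3 - <<'E'
from plan import *
st();c=load("w5");Lr=onz(c,261.63,214.4,.0666);print("L",Lr)
S=np.array([.6034,-.3352,0]);Y=np.array([.6239,.7815,0]);print("y",(Lr-S)@Y)
p=ins(Lr,.04);print(p[0]);go(*p)
w=shot("wrist","w8")
print("expect lock",proj(w,Lr))
from an import lock
for th in(90,110,130):
    try: lock("w8",(200,120,360,260),th)
    except Exception as e: print(e)
E
```

```text
{'time_s': np.float64(21.5), 'joints': array([  4.9747,   3.4687, -29.9419,   9.0563, -49.9468,  41.7721]), 'tcp_pos': array([ 0.5043, -0.192 ,  0.1967]), 'eef_rot': array([179.6364,  -9.8222, -37.7893]), 'contact_force': array([ 1.0175,  0.375 , -1.1615]), 'gripper_width': np.float64(0.0099)}
L [ 0.55193813 -0.22710217  0.0666    ]
y 0.05237139595846144
[ 0.51473305 -0.19740174  0.12060608]
rotvec [0.22 0.18 0.8 ] shift before turn [-0.16 -0.26  7.7 ] after turn [-0.18 -0.23  7.7 ]
expect lock [276.67385891 155.09723195]
w8 90 ((253.31863403320312, 202.57815551757812), (149.38645935058594, 241.0702667236328), 113.0705337524414) [  200   120   160   140 11374]
w8 110 ((248.64511108398438, 201.43182373046875), (145.2266082763672, 252.11270141601562), 111.06476593017578) [  200   120   160   140 10539]
w8 130 ((207.9925994873047, 191.6936492919922), (88.21326446533203, 145.11361694335938), 169.70159912109375) [ 200  120   47  140 2161]
```

>>> carry_out:
  motion: [0.22,0.18,0.8,0,0,0,0.6,0,0,0,-0.09,-0.12,2,0.6,0,0,0,-0.09,-0.11,2.2,0.6,0,0,0,0,0,2,0.6,0,0,0,0,0,1.5,0.6,0,0,0,0,0,0,0.6,0,0,0,0,0,0,0.6]

```text
time_s: 22.13
tcp_pos: [0.5147, -0.1978, 0.12]
eef_rot: [180.0, -10.0, -38.8]
contact_force: [0.4, 0.3, 0.3]
gripper_width: 0.0097
```

```bash
python3 - <<'E'
from plan import *
s=st();Lr=np.array([.5519,-.2271,.0666]);go(*ins(Lr,.04))
T=R("xyz",s["eef_rot"]);w=shot("wrist","w9",(210,110,350,290),3.3)
F=frame(PSI)
print("lock",proj(w,Lr),"slot ends",proj(w,Lr+F[:,0]*.008),proj(w,Lr-F[:,0]*.008),"slot sides",proj(w,Lr+F[:,1]*.004),proj(w,Lr-F[:,1]*.004),"tip",proj(w,s["tcp_pos"]+T@TIP))
K=T@R("y",25)
for x in(-.005,.005):print("tip corners",proj(w,s["tcp_pos"]+T@TIP+K[:,0]*x))
d=shot("side","s9",(230,170,340,280),2.7)
print("side lock",proj(d,Lr),"tip",proj(d,s["tcp_pos"]+T@TIP))
a=cv2.imread("pics/w9.png");b=cv2.imread("pics/s9.png");h=max(a.shape[0],b.shape[0])
o=np.zeros((h,a.shape[1]+b.shape[1],3),np.uint8);o[:a.shape[0],:a.shape[1]]=a;o[:b.shape[0],a.shape[1]:]=b;print(o.shape,a.shape);cv2.imwrite("pics/m9.png",o)
E
```

```text
{'time_s': np.float64(22.1333), 'joints': array([  3.9711,   9.2589, -35.4502,  10.9447, -38.4686,  39.0774]), 'tcp_pos': array([ 0.5147, -0.1978,  0.12  ]), 'eef_rot': array([179.9595,  -9.9768, -38.7736]), 'contact_force': array([0.4151, 0.3453, 0.2585]), 'gripper_width': np.float64(0.0097)}
rotvec [ 0.07  0.02 -0.17] shift before turn [-0.02 -0.03 -0.07] after turn [-0.02 -0.03 -0.07]
lock [278.8507377  171.39859372] slot ends [278.83676232 161.46789138] [278.86404057 180.85143259] slot sides [284.85304225 171.37865508] [272.84830878 171.41853277] tip [279.74244754 212.34304859]
tip corners [279.71807264 218.46870672]
tip corners [279.76770079 205.99665285]
side lock [290.8128377  237.19941504] tip [282.44727246 225.69736494]
(594, 759, 3) (594, 462, 3)
```

View pics/m9.png

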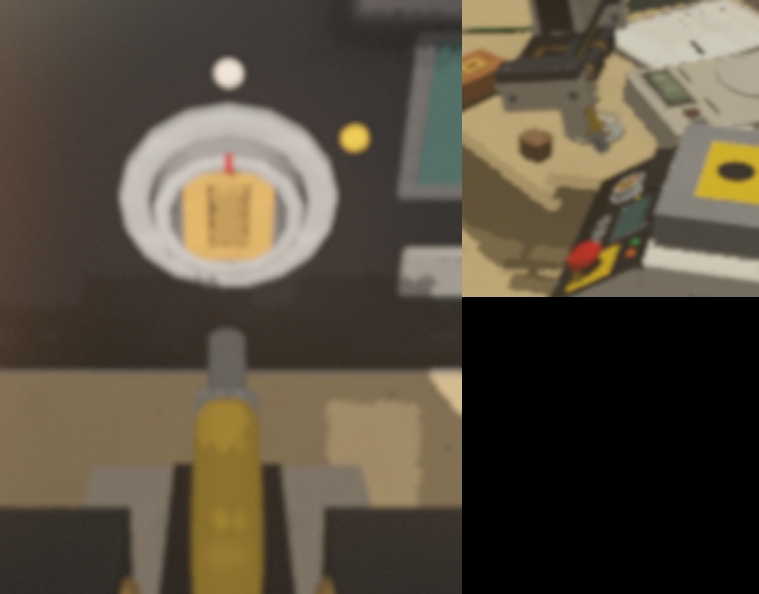

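The close view shows the slot's mouth at about (228,216) in the crop and the blade tip at about (227,328), in line sideways. My earlier ring fit caught the bezel, which lies lower than the face. I'll measure again on the brass face.

```bash
python3 - <<'E'
from plan import *
boxes={"w1":(222,58,252,86),"w2":(268,204,296,226),"w5":(246,200,278,230),"w8":(255,140,300,185),"w9":(262,155,298,195)}
rays=[]
for f,b in boxes.items():
    c=load(f);hsv=cv2.cvtColor(c["pixels"],cv2.COLOR_RGB2HSV);m=cv2.inRange(hsv,(12,85,90),(26,255,255));q=np.zeros_like(m);q[b[1]:b[3],b[0]:b[2]]=255
    pts=cv2.findNonZero(m&q)
    if pts is None: print(f,"none");continue
    x,y,w_,h_=cv2.boundingRect(cv2.convexHull(pts));u,v=x+(w_-1)/2,y+(h_-1)/2
    print(f,(x,y,w_,h_),len(pts),(u,v));rays.append((f,ray(c,u,v)))
P_,e=tri(*[x[1] for x in rays]);print("slot",P_.round(4),np.round(e,4))
S=np.array([.6034,-.3352,0]);Y=np.array([.6239,.7815,0]);print("y",(P_-S)@Y)
w=load("w9");g=cv2.cvtColor(w["pixels"],cv2.COLOR_RGB2GRAY)
print("col279 rows160-235",g[160:236,278:281].mean(1).astype(int))
print("row218 c264-296",g[217:221,264:297].mean(0).astype(int));print("row175",g[173:178,262:298].mean(0).astype(int))
E
```

```text
w1 (229, 60, 23, 21) 193 (240.0, 70.0)
w2 (274, 211, 16, 12) 144 (281.5, 216.5)
w5 (252, 207, 20, 20) 336 (261.5, 216.5)
w8 (267, 148, 21, 21) 390 (277.0, 158.0)
w9 (265, 162, 28, 27) 670 (278.5, 175.0)
slot [ 0.55   -0.2266  0.0651] [0.0037 0.0008 0.001  0.0009 0.0012]
y 0.05153434044037746
col279 rows160-235 [148 140 149 168 181 181 177 173 169 164 162 162 162 162 161 161 161 161
 161 162 162 161 160 159 166 178 184 182 180 183 191 193 187 184 185 175
 140  90  60  55  54  54  54  53  53  52  52  51  56  72  89  97  99  99
  99  99  99 101 100 100 100 100 100  99 100  99 100 102 106 108 111 117
 124 128 129 130]
row218 c264-296 [ 46  47  47  47  48  47  47  49  59  78  93  99  99 100 100 100 100 100
  98  90  71  53  49  48  48  49  49  48  49  48  49  49  48]
row175 [133 126 137 159 179 186 187 187 187 184 172 148 139 151 160 162 162 161
 161 160 156 151 150 163 179 186 186 186 186 182 170 147 128 124 143 173]
```

```bash
cat >> plan.py <<'E'
def tipmodel(w,tcp,T,b=25):
    K=T@R("y",b);t=tcp+T@TIP
    out=[t+K@np.array([x,y,-z]) for z,hx,hy in((0,.005,.0015),(.004,.007,.003)) for x in(-hx,hx) for y in(-hy,hy)]
    return np.array([proj(w,o) for o in out]),t
E
python3 - <<'E'
from plan import *
rays=[ray(load(f),u,v) for f,u,v in(("w2",281.5,216.5),("w5",261.5,216.7),("w8",277,158),("w9",278.9,175.9))]
p,e=tri(*rays);print("slot app",p.round(4),np.round(e,4))
w=load("w9");tcp=np.array([.5147,-.1978,.1200]);T=R("xyz",[179.96,-9.977,-38.77])
m,t=tipmodel(w,tcp,T);print(m.round(1),"tip",t)
cam=-w["R"].T@w["t"];F=frame(PSI);n=-F[:,2]
for L in(p,np.array([.5519,-.2271,.0666])):
    d=(L-cam)/np.linalg.norm(L-cam);print("L px",proj(w,L),"view dir in lock frame (up,-Y,n)",(d@F[:,0]).round(3),(d@F[:,1]).round(3),(d@n).round(3))
# slot as w9 ray at face height options
for z in(.064,.0666,.069): q=onz(w,278.9,175.9,z);print(z,q.round(4),"y",((q-[.6034,-.3352,0])@np.array([.6239,.7815,0])).round(4))
# apparent tip: shift rows +?, cols -1.3
E
```

```text
slot app [ 0.5499 -0.2256  0.0655] [0.0003 0.0004 0.0002 0.0006]
[[277.2 218.5]
 [282.3 218.5]
 [277.2 206. ]
 [282.5 206. ]
 [274.7 225.8]
 [284.9 225.8]
 [274.5 208.3]
 [285.2 208.3]] tip [ 0.53391121 -0.21325222  0.0987501 ]
L px [279.01998998 175.07048649] view dir in lock frame (up,-Y,n) -0.606 0.003 -0.795
L px [278.8507377  171.39859372] view dir in lock frame (up,-Y,n) -0.597 0.002 -0.802
0.064 [ 0.5495 -0.2252  0.064 ] y 0.0523
0.0666 [ 0.5495 -0.2253  0.0666] y 0.0523
0.069 [ 0.5496 -0.2253  0.069 ] y 0.0523
```

```bash
python3 - <<'E'
from plan import *
F=frame(PSI);Lc=np.array([.5499,-.2256,.0655])+.0022*F[:,0]+.00085*F[:,1];print(Lc.round(4));go(*ins(Lc,.012))
E
```

```text
[ 0.5508 -0.2274  0.0668]
rotvec [-0.06 -0.13 -0.18] shift before turn [1.   0.14 2.59] after turn [1.01 0.14 2.59]
```

>>> carry_out:
  motion: [-0.06,-0.13,-0.18,0.25,0.07,0.6,0.6,0,0,0,0.25,0.07,0.7,0.6,0,0,0,0.25,0,0.7,0.6,0,0,0,0.25,0,0.6,0.6,0,0,0,0,0,0,0.6,0,0,0,0,0,0,0.6,0,0,0,0,0,0,0.6]

```text
time_s: 22.82
tcp_pos: [0.5252, -0.2077, 0.0968]
eef_rot: [180.0, -9.9, -38.6]
contact_force: [0.4, -0.5, -1.0]
gripper_width: 0.0097
```

```bash
python3 - <<'E'
from plan import *
s=st();F=frame(PSI);Lc=np.array([.5508,-.2274,.0668]);go(*ins(Lc,.012))
w=shot("wrist","w10");T=R("xyz",s["eef_rot"]);m,t=tipmodel(w,s["tcp_pos"],T);print(m.round(1));K=T@R("y",25)
S=np.array([.5499,-.2256,.0655]);print("slot pred",proj(w,S),proj(w,S+.008*F[:,0]),proj(w,S-.008*F[:,0]))
g=cv2.cvtColor(w["pixels"],cv2.COLOR_RGB2GRAY);print("R minus B too")
d=w["pixels"][:,:,0].astype(int)-w["pixels"][:,:,2]
c=int(round(proj(w,S)[0]))
for r0 in range(165,226,2): print(r0,*[f"{g[r0,x]}/{d[r0,x]}" for x in range(c-18,c+19,3)])
E
```

```text
{'time_s': np.float64(22.8167), 'joints': array([  2.5886,  12.1549, -35.6101,  11.4046, -35.2816,  39.871 ]), 'tcp_pos': array([ 0.5252, -0.2077,  0.0968]), 'eef_rot': array([179.9647,  -9.9432, -38.6163]), 'contact_force': array([ 0.4282, -0.4531, -0.9914]), 'gripper_width': np.float64(0.0097)}
rotvec [ 0.04  0.06 -0.02] shift before turn [ 0.09 -0.05 -0.09] after turn [ 0.09 -0.05 -0.09]
[[277.2 218.5]
 [282.2 218.5]
 [277.1 206. ]
 [282.4 206. ]
 [274.6 225.7]
 [284.8 225.7]
 [274.4 208.2]
 [285.2 208.2]]
slot pred [277.34253821 200.39150894] [277.31641397 190.27992471] [277.36728553 209.97014256]
R minus B too
165 64/11 69/9 90/10 104/12 127/12 144/12 157/12 147/13 129/11 106/12 91/12 73/11 64/11
167 75/10 125/12 163/13 170/14 179/13 185/13 188/13 186/13 179/12 170/13 163/13 138/12 83/11
169 142/12 176/13 189/13 192/14 195/13 196/13 196/13 196/13 194/12 191/13 186/13 179/12 151/13
171 181/12 194/12 195/13 194/14 193/13 192/13 189/13 192/14 193/13 194/14 194/13 193/13 182/13
173 195/13 195/12 188/13 190/13 189/13 188/13 183/12 187/14 189/13 190/13 191/13 194/13 195/13
175 195/13 
[... 1788 characters left out ...]
1 128/86 122/83 106/40 101/15 101/16 133/72 184/117 185/108 183/34 190/13
213 131/13 136/13 136/23 130/64 124/75 101/20 100/12 100/13 120/48 160/100 178/48 170/16 170/14
215 131/12 132/12 132/12 134/18 124/28 101/14 100/13 99/13 103/18 119/30 124/15 118/12 120/13
217 111/12 128/13 127/12 123/13 126/13 101/11 100/13 100/13 102/13 110/12 109/12 109/12 102/12
219 61/12 91/12 110/12 108/13 109/12 101/11 100/13 100/13 102/12 106/13 98/12 84/12 65/13
221 48/14 51/15 58/13 72/13 83/12 98/12 101/12 100/12 96/12 76/13 59/15 52/17 49/16
223 47/14 47/16 49/15 49/17 54/16 98/12 100/12 100/12 93/12 51/16 52/18 49/16 49/17
225 47/15 47/15 46/16 48/17 51/16 96/12 100/12 100/12 93/12 50/17 49/18 49/16 49/15
```

```bash
python3 - <<'E'
from plan import *
F=frame(PSI);Lc=np.array([.5508,-.2274,.0668])+.0003*F[:,0]
for o in(.006,-.004,-.018): go(*ins(Lc,o))
E
```

```text
rotvec [ 0.02  0.04 -0.01] shift before turn [ 0.37 -0.04  0.45] after turn [ 0.37 -0.04  0.45]
rotvec [ 0.02  0.04 -0.01] shift before turn [ 0.79 -0.04  1.36] after turn [ 0.79 -0.04  1.36]
rotvec [ 0.02  0.04 -0.01] shift before turn [ 1.39 -0.05  2.63] after turn [ 1.38 -0.04  2.63]
```

>>> carry_out:
  motion: [0,0,0,0.14,-0.04,0,0.6,0,0,0,0.17,0,0.34,0.6,0,0,0,0.16,0,0.34,0.6,0,0,0,0.16,0,0.34,0.6,0,0,0,0.16,0,0.34,0.6,0,0,0,0,0,0,0.6,0,0,0,0,0,0,0.6]

```text
time_s: 23.45
tcp_pos: [0.5333, -0.2137, 0.0844]
eef_rot: [179.9, -9.9, -38.6]
contact_force: [-0.1, -1.0, -0.5]
gripper_width: 0.0094
```

```bash
cat >> plan.py <<'E'
def rep(L):
    s=r.get_state();F=frame(PSI);T=R("xyz",s["eef_rot"]);t=s["tcp_pos"]+T@TIP
    print("t",round(s["time_s"],2),"tip rel L (up,-Y,n) mm",((t-L)@np.column_stack([F[:,0],F[:,1],-F[:,2]])*1000).round(2),"force same axes",(s["contact_force"]@np.column_stack([F[:,0],F[:,1],-F[:,2]])).round(1),"M",np.round(s["moment"],2),"w",round(s["gripper_width"],4),"rot",s["eef_rot"].round(1))
LC=np.array([.5510,-.2276,.0670])
E
python3 -c "
from plan import *
rep(LC);go(*ins(LC,-.018))"
```

```text
t 23.45 tip rel L (up,-Y,n) mm [-0.49  0.25 -4.41] force same axes [ 0.2  0.8 -0.7] M [ 0.38  0.67 -0.05] w 0.0094 rot [179.9  -9.9 -38.6]
rotvec [ 0.06  0.08 -0.02] shift before turn [ 0.62 -0.02  1.21] after turn [ 0.62 -0.02  1.21]
```

>>> carry_out:
  motion: [0,0,0,0.15,-0.02,0.2,0.6,0,0,0,0.09,0,0.2,0.6,0,0,0,0.09,0,0.2,0.6,0,0,0,0,0,0,0.6]

```text
time_s: 23.78
tcp_pos: [0.537, -0.2162, 0.0791]
eef_rot: [180.0, -9.9, -38.6]
contact_force: [0.1, 0.1, 0.2]
gripper_width: 0.0098
```

```bash
python3 -c "
from plan import *
rep(LC);go(*ins(LC,-.018))"
```

```text
t 23.78 tip rel L (up,-Y,n) mm [  0.14  -0.12 -11.25] force same axes [ 0.1 -0.1  0.2] M [0.29 0.63 0.03] w 0.0098 rot [180.   -9.9 -38.6]
rotvec [ 0.04  0.06 -0.01] shift before turn [0.27 0.01 0.62] after turn [0.27 0.01 0.62]
```

>>> carry_out:
  motion: [0,0,0,0.09,0,0.2,0.6,0,0,0,0.09,0,0.2,0.6,0,0,0,0.09,0,0.2,0.6,0,0,0,0,0,0,0.6,0,0,0,0,0,0,0.6]

```text
time_s: 24.2
tcp_pos: [0.5398, -0.2184, 0.074]
eef_rot: [180.0, -10.0, -38.6]
contact_force: [0.3, -0.1, -0.8]
gripper_width: 0.0098
```

```bash
python3 -c "
from plan import *
rep(LC);go(*ins(LC,-.020))"
```

```text
t 24.2 tip rel L (up,-Y,n) mm [  0.18  -0.17 -17.55] force same axes [-0.2 -0.1 -0.8] M [ 0.3   0.58 -0.02] w 0.0098 rot [180.  -10.  -38.6]
rotvec [ 0.03  0.05 -0.01] shift before turn [0.09 0.02 0.23] after turn [0.09 0.02 0.23]
```

Still free. I'll press on until the collar meets the face.

>>> carry_out:
  motion: [0,0,0,0.06,0,0.14,0.6,0,0,0,0.04,0,0.09,0.6,0,0,0,0,0,0,0.6,0,0,0,0,0,0,0.6]

```text
time_s: 24.53
tcp_pos: [0.5402, -0.2188, 0.0735]
eef_rot: [180.0, -10.0, -38.6]
contact_force: [-12.1, 11.1, 22.1]
gripper_width: 0.0097
```

```bash
python3 -c "
from plan import *
rep(LC);go(*ins(LC,-.022))"
```

```text
t 24.53 tip rel L (up,-Y,n) mm [  0.34  -0.12 -18.24] force same axes [-0.7 -1.1 27.5] M [3.61 3.9  0.13] w 0.0097 rot [180.  -10.  -38.6]
rotvec [0.02 0.04 0.  ] shift before turn [0.13 0.01 0.36] after turn [0.13 0.01 0.36]
```

Seated: the tip is 18.2 mm in, with a clean 27 N axial contact. Next I'll check joint margins for the turn, with about 10° extra because the blade has play in the slot.

```bash
python3 -c "
from plan import *
s=r.get_state();q=s['joints']
for t in range(0,85,10):
    q,e=ik(*ins(LC,-.018,turn=t),q);print(t,q.round(1),round(e,5),round(margin(q),1))
G=ins(LC,-.018)[1]
"
```

```text
0 [  1.2  15.4 -35.2  12.  -32.2  40.5] 0.0 23.1
10 [ -0.8  14.8 -34.1   5.8 -30.6  38.7] 0.0 24.2
20 [ -2.7  14.1 -33.2  -0.4 -28.7  37. ] 0.0 25.1
30 [ -4.7  13.5 -32.6  -6.8 -26.6  35.5] 0.0 25.7
40 [ -6.8  12.9 -32.2 -13.5 -24.4  34.4] 0.0 24.3
50 [ -8.8  12.3 -31.8 -20.7 -22.2  33.7] 0.0 22.1
60 [-11.1  11.9 -31.5 -28.6 -20.1  33.9] 0.0 20.0
70 [-13.7  11.5 -31.  -37.5 -18.3  35.3] 0.0 18.2
80 [-16.9  11.3 -30.5 -47.6 -17.   38.3] 0.0 16.9
```

>>> carry_out:
  motion: [0,0,0,-0.06,0,-0.13,0.6,0,0,0,0,0,0,0.6,0,0,0,0,0,0,0.6,0,0,0,0,0,0,0.6]

```text
time_s: 24.87
tcp_pos: [0.5402, -0.2186, 0.0738]
eef_rot: [180.0, -10.0, -38.6]
contact_force: [-6.3, 6.2, 11.1]
gripper_width: 0.0099
```

```bash
python3 -c "
from plan import *
rep(LC)"
```

```text
t 24.87 tip rel L (up,-Y,n) mm [  0.41  -0.26 -17.92] force same axes [-0.8 -0.9 14.2] M [1.93 2.18 0.02] w 0.0099 rot [180.  -10.  -38.6]
```

>>> carry_out:
  motion: [2.11,0,4.53,0,-0.07,0,0.6,2.11,0,4.53,0,-0.07,0,0.6,2.11,0,4.53,0,-0.07,0,0.6,2.11,0,4.53,0,-0.07,0,0.6,2.11,0,4.53,0,-0.07,0,0.6,2.11,0,4.53,0,-0.07,0,0.6,0,0,0,0,0,0,0.6,0,0,0,0,0,0,0.6]

```text
time_s: 25.53
tcp_pos: [0.5428, -0.2162, 0.0742]
eef_rot: [-163.3, -5.9, -65.8]
contact_force: [-6.7, 4.9, 11.3]
gripper_width: 0.01
```

```bash
python3 -c "
from plan import *
rep(LC);go(*ins(LC,-.0185,turn=30));go(*ins(LC,-.0185,turn=35))"
```

```text
t 25.53 tip rel L (up,-Y,n) mm [ -0.02   0.25 -17.91] force same axes [-0.3  0.3 14. ] M [1.57 2.22 0.53] w 0.01 rot [-163.3   -5.9  -65.8]
rotvec [ 0.03  0.03 -0.11] shift before turn [ 0.01 -0.02  0.06] after turn [ 0.01 -0.02  0.06]
rotvec [2.14 0.03 4.43] shift before turn [ 0.02 -0.09  0.06] after turn [ 0.01 -0.09  0.06]
```

>>> carry_out:
  motion: [2.11,0,4.53,0,-0.07,0,0.6,2.11,0,4.53,0,-0.07,0,0.6,2.11,0,4.53,0,-0.07,0,0.6,2.11,0,4.53,0,-0.07,0,0.6,2.11,0,4.53,0,-0.07,0,0.6,2.11,0,4.53,0,-0.07,0,0.6,0,0,0,0,0,0,0.6,0,0,0,0,0,0,0.6]

```text
time_s: 26.2
tcp_pos: [0.546, -0.2151, 0.0754]
eef_rot: [-150.2, 5.0, -90.7]
contact_force: [-8.8, 3.0, 11.5]
gripper_width: 0.0098
```

```bash
python3 -c "
from plan import *
rep(LC);go(*ins(LC,-.0185,turn=60));go(*ins(LC,-.0185,turn=67))"
```

```text
t 26.2 tip rel L (up,-Y,n) mm [ -0.83   0.37 -17.93] force same axes [-0.6  3.1 14.5] M [1.09 2.61 0.7 ] w 0.0098 rot [-150.2    5.   -90.7]
rotvec [ 0.1   0.02 -0.11] shift before turn [ 0.03 -0.08  0.05] after turn [ 0.03 -0.08  0.05]
rotvec [3.06 0.01 6.23] shift before turn [ 0.04 -0.18  0.05] after turn [ 0.02 -0.18  0.05]
```

>>> carry_out:
  motion: [1.69,0,3.63,0,-0.08,0,0.6,1.69,0,3.63,0,-0.08,0,0.6,1.69,0,3.63,0,-0.07,0,0.6,0,0,0,0,0,0,0.6,0,0,0,0,0,0,0.6]

```text
time_s: 26.62
tcp_pos: [0.5473, -0.2149, 0.076]
eef_rot: [-146.5, 10.8, -100.0]
contact_force: [-11.4, 5.7, 10.9]
gripper_width: 0.0096
```

```bash
python3 -c "
from plan import *
rep(LC);go(*ins(LC,-.0185,turn=72));w=shot('wrist','w11',(180,90,400,290),3)
a=r.get_state();T=R('xyz',a['eef_rot']);print('torque about key axis at tip',np.dot(a['moment'],-frame(PSI)[:,2]))"
```

```text
t 26.62 tip rel L (up,-Y,n) mm [ -1.38   0.05 -17.95] force same axes [-3.9  2.7 16.1] M [1.25 3.   1.08] w 0.0096 rot [-146.5   10.8 -100. ]
rotvec [ 0.19  0.02 -0.11] shift before turn [ 0.06 -0.12  0.03] after turn [ 0.06 -0.12  0.03]
torque about key axis at tip 1.431994285195879
```

>>> carry_out:
  motion: [0,0,0,0.03,-0.1,0,0.6,1.69,0,3.63,0,-0.06,0,0.6,0,0,0,0,0,0,0.6,0,0,0,0,0,0,0.6,0,0,0,0,0,0,0.6]

```text
time_s: 27.08
tcp_pos: [0.5478, -0.2149, 0.0762]
eef_rot: [-145.5, 12.8, -103.0]
contact_force: [-13.3, 5.1, 11.5]
gripper_width: 0.0096
```

```bash
python3 -c "
from plan import *
rep(LC);go(*ins(LC,-.0185,turn=76));go(*ins(LC,-.0185,turn=72))
w=shot('wrist','w11')
p=w['pixels'].astype(int);m=((p[:,:,0]-p[:,:,2]>90)&(p[:,:,0]-p[:,:,1]>80));m[250:]=0
k,l,t,ce=cv2.connectedComponentsWithStats(m.astype(np.uint8));F=frame(PSI)
print('cyl centre px',proj(w,LC),[ (list(t[i]),ce[i].round(1),((onz(w,*ce[i],LC[2])-LC)@F[:,:2]*1000).round(1)) for i in range(1,k) if t[i,4]>6])
for a in (0,50,60): print(a,proj(w,LC+.0115*(F[:,0]*np.cos(np.radians(a))+F[:,1]*np.sin(np.radians(a)))))"
```

```text
t 27.08 tip rel L (up,-Y,n) mm [ -1.48  -0.14 -17.98] force same axes [-4.5  4.3 17.2] M [1.44 3.65 1.4 ] w 0.0096 rot [-145.5   12.8 -103. ]
rotvec [ 0.3   0.05 -0.05] shift before turn [ 0.06 -0.13  0.03] after turn [ 0.06 -0.13  0.03]
rotvec [-1.39  0.06 -3.67] shift before turn [ 0.07 -0.07  0.03] after turn [ 0.07 -0.07  0.03]
cyl centre px [272.90550928 235.62808911] [([np.int32(378), np.int32(0), np.int32(77), np.int32(17), np.int32(875)], array([413.7,   6.1]), array([-14.3, 117.3])), ([np.int32(44), np.int32(222), np.int32(14), np.int32(19), np.int32(129)], array([ 50.1, 230.7]), array([ 228.3, -227.9]))]
0 [251.98030212 232.17315934]
50 [263.00232413 222.2194643 ]
60 [266.57645463 221.23572225]
```

>>> carry_out:
  motion: [0,0,0,0,0,0,1.6,0,0,0,0,0,0,2.5,0,0,0,0,0,0,2.5,0,0,0,0,0,-1.5,2.5,0,0,0,0,0,-2.5,2.5,0,0,0,0,0,-3,2.5,0,0,0,0,0,-3,2.5,0,0,0,0,0,0,2.5,0,0,0,0,0,0,2.5]

```text
time_s: 27.88
tcp_pos: [0.4912, -0.2212, 0.1596]
eef_rot: [-145.0, 12.7, -102.9]
contact_force: [-0.7, -0.0, -1.2]
gripper_width: 0.025
```

```bash
cat > chk.py <<'E'
from plan import *
import sys
f=sys.argv[1];s=r.get_state();w=shot('wrist',f);F=frame(PSI)
hsv=cv2.cvtColor(w['pixels'],cv2.COLOR_RGB2HSV);print('tcp',s['tcp_pos'].round(3),s['contact_force'].round(1),'cyl px',proj(w,LC))
def onplane(u,v,h):
    o,d=ray(w,u,v);n=-F[:,2];P0=LC+n*h;return ((o+d*(n@(P0-o))/(n@d)-LC)@F[:,:2]*1000)
c=proj(w,LC+(-F[:,2])*.02)
for nm,lo,hi,h in(("yellow",(22,150,60),(33,255,255),.036),("redA",(0,110,70),(9,255,255),0),("redB",(170,110,70),(180,255,255),0)):
    m=cv2.inRange(hsv,lo,hi);q=np.zeros_like(m);cv2.circle(q,tuple(int(x) for x in c),70,255,-1);m&=q
    k,l,t,ce=cv2.connectedComponentsWithStats(m)
    for i in range(1,k):
        if t[i,4]<4: continue
        W=np.array([onplane(x,y,h) for y,x in np.argwhere(l==i)]);mu=W.mean(0);o=''
        if t[i,4]>20:
            ev,V=np.linalg.eigh(np.cov(W.T));o=('axis deg cw from up',np.degrees(np.arctan2(V[1,1],V[0,1])).round(1),'ext',np.ptp((W-mu)@V,axis=0).round(1))
        print(nm,t[i],'(up,right) mm',mu.round(1),'bearing',np.degrees(np.arctan2(mu[1],mu[0])).round(1),o)
E
python3 chk.py w12
```

```text
tcp [ 0.491 -0.221  0.16 ] [-0.7 -0.  -1.2] cyl px [280.9138581  188.54315812]
yellow [272 154   7   7  34] (up,right) mm [17.5 53. ] bearing 71.7 ('axis deg cw from up', np.float64(96.7), 'ext', array([4.1, 4.5]))
yellow [279 186  16  46 404] (up,right) mm [-1.5  8.4] bearing 99.8 ('axis deg cw from up', np.float64(67.0), 'ext', array([ 8.7, 45.8]))
redA [280 177   2   3   4] (up,right) mm [ 3.2 10.3] bearing 72.9
```

Released. The key head reads about 67° and the red index about 63°, allowing for the measured offset. I'll turn the camera back square to the console to check the final angle more precisely.

>>> carry_out:
  motion: [0,0,0,0,0,-3,2.5,-2.11,0,-4.53,0,0,0,2.5,-2.11,0,-4.53,0,0,0,2.5,-2.11,0,-4.53,0,0,0,2.5,-2.11,0,-4.53,0,0,0,2.5,-2.11,0,-4.53,0,0,0,2.5,-2.11,0,-4.53,0,0,0,2.5,-2.11,0,-4.53,0,0,0,2.5,-2.11,0,-4.53,0,0,0,2.5,-2.11,0,-4.53,0,0,0,2.5,-2.11,0,-4.53,0,0,0,2.5,-2.11,0,-4.53,0,0,0,2.5,-2.11,0,-4.53,0,0,0,2.5,-2.11,0,-4.53,0,0,0,2.5,-2.11,0,-4.53,0,0,0,2.5,-2.11,0,-4.53,0,0,0,2.5,0,0,0,0,0,0,2.5,0,0,0,0,0,0,2.5]

```text
time_s: 29.43
tcp_pos: [0.4732, -0.2216, 0.1799]
eef_rot: [-179.4, -9.8, -39.6]
contact_force: [-0.4, -0.6, -0.4]
gripper_width: 0.0251
```

```bash
python3 chk.py w13; python3 - <<'E'
from plan import *
st()
F=frame(PSI);S=np.array([.5499,-.2256,.0655])
def red(f,S,rad):
    w=load(f);p=w["pixels"].astype(int);v=p[:,:,0]-np.maximum(p[:,:,1],p[:,:,2]);c=proj(w,S)
    yy,xx=np.mgrid[:420,:560];v=np.where(((xx-c[0])**2+(yy-c[1])**2<rad**2)&(v>45),v,0)
    pts=np.argwhere(v>0);n=-F[:,2];out=[]
    for y,x in pts:
        o,d=ray(w,x,y);out.append(((o+d*(n@(S-o))/(n@d)-S)@F[:,:2]*1000).round(1))
    print(f,"centre",c.round(1),[(x,y,v[y,x],list(o)) for (y,x),o in zip(pts,out)][:14])
red("w9",S,30);red("w10",S,30);red("w12",S,30);red("w13",S,30)
# brass blob in w13 around, and white bolt / blue key not in view
E
```

```text
tcp [ 0.473 -0.222  0.18 ] [-0.4 -0.6 -0.4] cyl px [226.98382193 149.05840702]
yellow [253 130   6   6  30] (up,right) mm [36.3 28.1] bearing 37.8 ('axis deg cw from up', np.float64(168.1), 'ext', array([3.7, 4.2]))
yellow [205 151  35  37 829] (up,right) mm [4.8 1.8] bearing 20.6 ('axis deg cw from up', np.float64(-141.1), 'ext', array([23.5, 41. ]))
redA [238 145   4   3   6] (up,right) mm [ 2.9 10.8] bearing 74.7 
{'time_s': np.float64(29.4833), 'joints': array([  0.8422,   2.3756, -33.1226,   8.1009, -46.8934,  44.4314]), 'tcp_pos': array([ 0.473 , -0.2219,  0.1802]), 'eef_rot': array([-179.4029,   -9.83  ,  -39.6301]), 'contact_force': array([ 0.1475,  0.6065, -0.3038]), 'gripper_width': np.float64(0.0253)}
w9 centre [279.  175.1] [(np.int64(278), np.int64(157), np.int64(62), [np.float64(14.5), np.float64(-0.6)]), (np.int64(279), np.int64(157), np.int64(80), [np.float64(14.5), np.float64(0.0)]), (np.int64(280), np.int64(157), np.int64(50), [np.float64(14.5), np.float64(0.7)]), (np.int64(278), np.int64(158), np.int64(73), [np.float64(13.7), np.float64(-0.6)]), (np.int64(279), np.
[... 3688 characters left out ...]
 [np.float64(6.3), np.float64(13.8)]), (np.int64(237), np.int64(146), np.int64(49), [np.float64(5.4), np.float64(9.6)]), (np.int64(238), np.int64(146), np.int64(71), [np.float64(5.4), np.float64(10.4)]), (np.int64(239), np.int64(146), np.int64(88), [np.float64(5.4), np.float64(11.2)]), (np.int64(240), np.int64(146), np.int64(87), [np.float64(5.4), np.float64(12.1)]), (np.int64(241), np.int64(146), np.int64(67), [np.float64(5.3), np.float64(12.9)]), (np.int64(237), np.int64(147), np.int64(52), [np.float64(4.4), np.float64(9.5)]), (np.int64(238), np.int64(147), np.int64(73), [np.float64(4.4), np.float64(10.3)]), (np.int64(239), np.int64(147), np.int64(76), [np.float64(4.4), np.float64(11.1)])]
```

The index mark has moved from 0° to about 63° ± 4° in both views, which is the 60° stop. Last, I'll check the key's depth, the blue key, the lid and the bystanders.

```bash
python3 - <<'E'
from plan import *
F=frame(PSI);S=np.array([.5499,-.2256,.0655])
for f,b in(("w12",(279,186,16,46)),("w13",(205,151,35,37))):
  w=load(f);print(f,"seen",b)
  for dep in(.018,.010):
    K=F@R("z",66);pts=np.array([proj(w,S+K@np.array([x,y,-(z-dep)])) for x in(-.014,.014) for y in(-.005,.005) for z in(.024,.054)])
    print(" depth",dep,"bbox",pts.min(0).round(0),np.ptp(pts,axis=0).round(0))
a=load("s1");b=shot("side","s14");c=shot("scene","sc14")
def blobs(im,lo,hi,box,mn=10):
    m=cv2.inRange(cv2.cvtColor(im["pixels"],cv2.COLOR_RGB2HSV),lo,hi);q=np.zeros_like(m);q[box[1]:box[3],box[0]:box[2]]=255
    k,l,t,ce=cv2.connectedComponentsWithStats(m&q);return [(int(t[i,4]),ce[i].round(1).tolist()) for i in range(1,k) if t[i,4]>=mn]
o=dict(pixels=cv2.imread("pics/scene0.png")[:,:,::-1].copy())
print("blue scene before/after",[blobs(x,(105,130,50),(130,255,255),(180,260,220,300)) for x in(o,c)])
for n,lo,hi,bx in(("lid sticker",(22,130,80),(33,255,255),(290,190,380,270)),("vial red/marker",(0,130,80),(8,255,255),(200,150,330,340))):
    print(n,[blobs(x,lo,hi,bx) for x in(a,b)])
d=cv2.absdiff(a["pixels"],b["pixels"]).max(2)
for nm,bx in(("petri+conc+vial+brush",(245,175,300,232)),("marker",(270,305,310,355))): print(nm,"changed px",int((d[bx[1]:bx[3],bx[0]:bx[2]]>50).sum()))
st()
E
```

```text
w12 seen (279, 186, 16, 46)
 depth 0.018 bbox [274. 180.] [19. 53.]
 depth 0.01 bbox [274. 187.] [20. 55.]
w13 seen (205, 151, 35, 37)
 depth 0.018 bbox [202. 145.] [41. 44.]
 depth 0.01 bbox [200. 150.] [42. 45.]
blue scene before/after [[(21, [201.4, 273.2])], [(15, [201.2, 272.9])]]
lid sticker [[(280, [354.7, 223.9])], [(448, [331.2, 233.8])]]
vial red/marker [[(35, [275.7, 187.2]), (98, [274.8, 264.0]), (60, [298.0, 317.5])], [(39, [275.9, 187.3]), (102, [274.6, 264.0]), (60, [298.0, 317.5])]]
petri+conc+vial+brush changed px 613
marker changed px 0
{'time_s': np.float64(29.5833), 'joints': array([  0.8034,   2.2961, -33.1278,   8.1266, -46.9061,  44.431 ]), 'tcp_pos': array([ 0.4728, -0.2223,  0.1809]), 'eef_rot': array([-179.3792,   -9.8912,  -39.6599]), 'contact_force': array([ 0.0725, -0.8575, -1.4046]), 'gripper_width': np.float64(0.0251)}
```

Everything agrees: the key's outline matches the 18 mm depth (bottom edges 232/188 seen, 233/189 expected), and the blue key and marker haven't moved. Handing in.

```bash
python3 -c "
from plant import r
print(r.close_job())"
```

```text
the job is handed in; nothing more can be done
None
```

I shut the lid, pushed the yellow key fully home in the switch, turned it clockwise to its stop and left it there. The job was handed in at about 29.6 s of the 72 s; it reported no verdict.

The arm could not reach the console's 35° slope with the key held straight. I put the key back in the dock and gripped it again tilted 25°, which brought every pose within reach.

**Last checks**
- **Lid:** pressed down until the fingertips were at 126 mm, the height of the shut lid, at about 29 N. It looked flat in the pictures after that.
- **Key depth:** the tip was about 18 mm in, with a 27 N contact as the collar met the face. After release, the key's outline matched 18 mm, not the shallower 10 mm I compared it with.
- **Turn:** the red index mark moved from 0° to about 63° ± 4°, which agrees with the 60° stop.
- **Bystanders:** the blue key, vial cap and marker are unmoved to within about a pixel.
- **Arm:** clear of everything at the end.

**What disagreed or was left unchecked**
- My first position for the switch came from its bezel instead of its face and was about 3 mm off. I corrected it in a close view before inserting the key.
- The picture comparison around the petri dish, lump and brush changed in 613 pixels. I put that down to the arm and its shadow, but did not confirm those three one by one.
- I did not see the sherd under the shut lid or look at the bolt itself.

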